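# Lock the wet mini canvases in their drying jigs

### The job

The mini canvases on the table are freshly painted and must dry flat: swing each one's lever open, slide the canvas along the table, without lifting it, into the jig of its own colour until it is flush against the fence, and swing the lever back across behind it to its end stop. There may be only two canvases; finish with the levers of all three jigs fully locked, an empty jig's too, and leave the other things on the table alone.

Things in the scene. Friction and masses are not known exactly. Their poses are not given: they have to be found in the camera images.
- red_center (a point): centre (half-way up, 10 mm above the table) of the loose red-edged mini canvas: a 120 g solid panel lying flat, 70 mm along its own x, 90 mm along its own y, 20 mm thick, painted face up with a red border and sides. It starts on the table before the mouth of the red jig, turned by up to 0.25 rad, or is absent (None).
- red_jig: U-shaped wooden jig, red strip on its fence, fixed. Origin: on the table, at the centre of a canvas that is home. x points in to the fence, z up. Fence inner face at x = +35 mm (12 thick, 22 high): a home canvas has its 70 mm along x, front edge against it. Side guides (22 high), inner faces y = +-53 mm for x = -12 to 35, flared out to x = -29. No floor. Lever pivot at x = -44.5, y = +69 mm (radius 12, 51 high).
- red_lever (a joint): red jig's lever about its upright pivot: 0 = open, pointing to jig -x beside the mouth; end stop 1.571 = locked, pointing to jig -y across the mouth. Its low nose (14 mm wide, 44 long, 3 to 25 above the table) then stands 2.5 mm behind a home canvas; canvases pass only below 0.3 rad. Dry friction 0.12 N m, stays where left; starts at 0.8 to 1.45.
- red_handle (a point): point in the red jig's lever handle 75 mm from the pivot, 43 mm above the table. The handle is a level red bar above the nose, pointing the same way: 14 mm wide, 36 to 50 mm above the table, ending 88 mm from the pivot; it passes above canvases and guides.
- blue_center (a point): centre (half-way up, 10 mm above the table) of the loose blue-edged mini canvas: a 120 g solid panel lying flat, 70 mm along its own x, 90 mm along its own y, 20 mm thick, painted face up with a blue border and sides. It starts on the table before the mouth of the blue jig, turned by up to 0.25 rad, or is absent (None).
- blue_jig: U-shaped wooden jig, blue strip on its fence, fixed. Origin: on the table, at the centre of a canvas that is home. x points in to the fence, z up. Fence inner face at x = +35 mm (12 thick, 22 high): a home canvas has its 70 mm along x, front edge against it. Side guides (22 high), inner faces y = +-53 mm for x = -12 to 35, flared out to x = -29. No floor. Lever pivot at x = -44.5, y = +69 mm (radius 12, 51 high).
- blue_lever (a joint): blue jig's lever about its upright pivot: 0 = open, pointing to jig -x beside the mouth; end stop 1.571 = locked, pointing to jig -y across the mouth. Its low nose (14 mm wide, 44 long, 3 to 25 above the table) then stands 2.5 mm behind a home canvas; canvases pass only below 0.3 rad. Dry friction 0.12 N m, stays where left; starts at 0.8 to 1.45.
- blue_handle (a point): point in the blue jig's lever handle 75 mm from the pivot, 43 mm above the table. The handle is a level blue bar above the nose, pointing the same way: 14 mm wide, 36 to 50 mm above the table, ending 88 mm from the pivot; it passes above canvases and guides.
- yellow_center (a point): centre (half-way up, 10 mm above the table) of the loose yellow-edged mini canvas: a 120 g solid panel lying flat, 70 mm along its own x, 90 mm along its own y, 20 mm thick, painted face up with a yellow border and sides. It starts on the table before the mouth of the yellow jig, turned by up to 0.25 rad, or is absent (None).
- yellow_jig: U-shaped wooden jig, yellow strip on its fence, fixed. Origin: on the table, at the centre of a canvas that is home. x points in to the fence, z up. Fence inner face at x = +35 mm (12 thick, 22 high): a home canvas has its 70 mm along x, front edge against it. Side guides (22 high), inner faces y = +-53 mm for x = -12 to 35, flared out to x = -29. No floor. Lever pivot at x = -44.5, y = +69 mm (radius 12, 51 high).
- yellow_lever (a joint): yellow jig's lever about its upright pivot: 0 = open, pointing to jig -x beside the mouth; end stop 1.571 = locked, pointing to jig -y across the mouth. Its low nose (14 mm wide, 44 long, 3 to 25 above the table) then stands 2.5 mm behind a home canvas; canvases pass only below 0.3 rad. Dry friction 0.12 N m, stays where left; starts at 0.8 to 1.45.
- yellow_handle (a point): point in the yellow jig's lever handle 75 mm from the pivot, 43 mm above the table. The handle is a level yellow bar above the nose, pointing the same way: 14 mm wide, 36 to 50 mm above the table, ending 88 mm from the pivot; it passes above canvases and guides.
- green_pot_center (a point): bystander, leave alone: small white paint pot with green lid, 40 mm across, 44 mm high, behind the jigs; this point is on its axis, 22 mm above the table
- orange_pot_center (a point): bystander, leave alone: small white paint pot with orange lid, 40 mm across, 44 mm high, behind the jigs; this point is on its axis, 22 mm above the table
- white_pot_center (a point): bystander, leave alone: small white paint pot with red lid, 40 mm across, 44 mm high, near the robot between two lanes; this point is on its axis, 22 mm above the table
- eraser_center (a point): bystander, leave alone: blue eraser 22 x 45 x 12 mm near the robot; this point is on its axis, 6 mm above the table
- brush_jar_center (a point): bystander, leave alone: green jar of brushes, 72 mm across, jar 85 mm high, brushes to 195 mm, at the left side; this point is on its axis, 43 mm above the table
- cup_center (a point): bystander, leave alone: white cup, 76 mm across, 95 mm high, at the right side; this point is on its axis, 47 mm above the table
Mind the look-alikes: they are no part of the job. What is shaped like the part that bears yellow_center but turquoise is not meant.

How it is judged:
By the outcome, as a careful person would: the job done as asked, in the order asked, and still so for the second after the job is handed in, with the robot touching nothing.
Of red_canvas, blue_canvas, yellow_canvas only 2 to 3 are there at a start; the rules pass over those that are not, and their reading is None.
At some moment in a run one of red_canvas, blue_canvas, yellow_canvas may be knocked a few centimetres aside while the robot is not near it.
It also fails if it takes over 210 s, if anything falls off the work surface, if the arm or the gripper's body presses on something with over 40 N, if the wrist force passes 120 N, or if a joint passes its speed limit or range.

### The arm

A 6-joint arm with a two-finger parallel gripper is mounted at the origin on the work surface. World frame = base frame: x ahead of the robot, y to its left, z up, the work surface at z = 0. Lengths are in m, angles in rad, forces in N, time in s.
With the tool pointing down it reaches from about 0.425 to 0.925 m from the base axis. Payload 12.5 kg.
Tool frame: the origin (TCP) lies at the very end of the fingers, on their centre line; the grasp point (between the pads) lies 19 mm behind it; z points along the fingers, y is the direction in which the jaws open and shut (so a half turn about z gives the same grasp; the last joint's range is limited). The gripper opens to 85 mm and grips with 20 to 120 N. Pads are 22 mm wide; open, the fingers measure 114 mm over their backs; the gripper's body (76 mm by 85 mm) begins 54 mm behind the grasp point. The pads swing forward as they close: fully open they stand 13 mm farther back than shut.
Start: joints at [1.17, 0.491, 1.559, -0, 1.092, -0.106], TCP at [0.182, 0.598, 0.231] pointing down, gripper open.
Joint ranges: [-3.1, 3.1], [-0.84, 2.19], [0.05, 2.79], [-1.13, 4.28], [0.06, 2.93], [-2.69, 2.69]. Speed limits (rad/s): [2.22, 2.22, 2.79, 3.14, 3.14, 3.14].

### API

Orientations are given as a unit quaternion [w, x, y, z].
In Python, from cell import arm gives the robot as it stands.
- The arm moves only by the tool servo_tool, never from a script. Its argument "deltas" is a list of rows, each an object with "dp": the shift along the tool's x, y, z in mm, a list of three; "roll": the turn about the tool's z in rad. In form: [{"dp": [dx, dy, dz], "roll": roll}, ...]. A call has 1 to 20 rows; each row is the pose to reach, as a shift and turn from the pose commanded when the call began, along the tool's axes at that moment; what a row does not reach only later rows make up. A row lasts 1/10 s, in which the tool goes at most 50 mm and 8.59 degrees, less where a joint would pass 70% of its speed; a pose out of reach is approached as far as the arm can. A call with a gripper value outside its range is refused whole. "hand" is the opening, from 0 (shut) to 1 (fully open), set as the call begins (left out, the last holds). The fingers move at their own pace and stop on an object; "squeeze" is the grip in N (left out, the last holds). Time passes only in rows, so rows that repeat a pose let the fingers close. It gives the time, the measured TCP pose, the force and the opening at its end, in the units of the state.
- arm.sense(): the state, without advancing time (a new reading comes with each control period).
- arm.grab_frame(name): name is "scene" or "top" or "wrist"; returns the picture (420x560x3 uint8, blue, green, red); there is no depth.
- arm.calibration(name): a dict with "vfov" (degrees; the focal length in pixels is half the picture's height over the tangent of half this angle, whatever the lens; pixels are square), "cx", "cy" (the principal point, pixels), "extrinsics" (4x4, takes a point from camera to world coordinates). Camera axes: x right, y down, z forward; pixel columns grow to the right and rows downward; lengths in m; the calibration is good to about 2 mm. A picture is of the moment at which its call begins: read the wrist's pose just before it. calibration takes no time and is no camera call; for the wrist camera it gives the pose at the moment of the call.
- arm.hand_in(): hands the job in, once; it reports no verdict.
The state is a dict: "time_s": time; "joint_positions": joint angles; "joint_velocities": joint speeds; "tau": joint torques, N m; "eef_pos": TCP position; "ee_rot": TCP orientation; "contact_force": force on the tool from outside, world axes, zero at the start; "torque": the same for the moment, N m; "width": finger opening in m.
Only numpy, scipy, OpenCV 4.12 (cv2) and the standard library are available. Lean on these libraries where they do the work, as an engineer would, in place of code of your own. Each camera call takes 0.05 s, during which the arm holds its last target.

## Working session

There is one attempt and no reset: what is moved stays moved. The work goes in short steps, Python scripts to look and compute and a tool call to move; the robot and the scene stay as the last step left them, time stands still between calls to the robot, and variables do not carry over. Pictures are saved under pics/ and viewed, and the job is handed in when it is done.

Besides the shell and the picture viewer there is one more tool, called after ">>>" by a JSON object that holds its "api" and its "payload", one argument or row to a line. servo_tool: Moves the arm, as the interface text tells. Its arguments: {"type":"object","properties":{"deltas":{"type":"array","items":{"type":"object","properties":{"dp":{"type":"array","items":{"type":"number"}},"roll":{"type":"number"}}}},"hand":{"type":"number"},"squeeze":{"type":"number"}},"required":["deltas"]}

```bash
mkdir -p pics; ls; python3 - <<'E'
from cell import arm
import cv2
s=arm.sense(); print(s)
for n in ["scene","top","wrist"]:
    c=arm.calibration(n); print(n,c)
    cv2.imwrite(f"pics/{n}0.png",arm.grab_frame(n))
E
```

```text
pics
{'time_s': 0.0, 'joint_positions': array([ 1.17039875e+00,  4.91577621e-01,  1.55947447e+00, -1.25911076e-05,
        1.09175468e+00, -1.05622587e-01]), 'joint_velocities': array([ 1.54873811e-03,  1.06457788e-03, -9.76239644e-04,  3.06762741e-05,
        1.21440417e-03,  8.49206812e-04]), 'tau': array([-8.42319005e-04, -6.18459463e+01, -2.61587673e+01, -1.73520443e-04,
        4.11662113e-03,  4.06760125e-05]), 'eef_pos': array([0.18147392, 0.59781131, 0.23070792]), 'ee_rot': array([-1.46551365e-04,  1.46851557e-01,  9.89158355e-01, -5.89130675e-04]), 'contact_force': array([ 0.16841263,  0.22148513, -0.33627365]), 'torque': array([-0.04627117, -0.02911268,  0.05172595]), 'width': 0.08543366501230297}
scene {'vfov': 49.51366884345343, 'cx': 281.8502985582153, 'cy': 206.90513391210433, 'extrinsics': array([[-0.61446423,  0.62014835, -0.48769841,  1.0563095 ],
       [ 0.78881679,  0.47178999, -0.39393181,  0.43127164],
       [-0.01420493, -0.6267617 , -0.7790815 ,  0.89685313],
       [ 0.        ,  0.        ,  0.        ,  1.        ]])}
top {'vfov': 53.284673094394634, 'cx': 273.4841598207359, 'cy': 201.61481628132367, 'extrinsics': array([[ 0.00813877, -0.99316737,  0.11641451,  0.41564909],
       [-0.9999446 , -0.00886046, -0.00568315,  0.02246207],
       [ 0.0066758 , -0.1163618 , -0.99318446,  1.28152159],
       [ 0.        ,  0.        ,  0.        ,  1.        ]])}
wrist {'vfov': 58.0330956893452, 'cx': 279.6022505083727, 'cy': 207.6755331774305, 'extrinsics': array([[ 2.90924937e-01,  9.18731289e-01,  2.67012172e-01,
         1.13142551e-01],
       [ 9.56745734e-01, -2.79210684e-01, -8.17251180e-02,
         6.17816940e-01],
       [-5.30771898e-04,  2.79238631e-01, -9.60221592e-01,
         3.73614265e-01],
       [ 0.00000000e+00,  0.00000000e+00,  0.00000000e+00,
         1.00000000e+00]])}
```

View pics/top0.png

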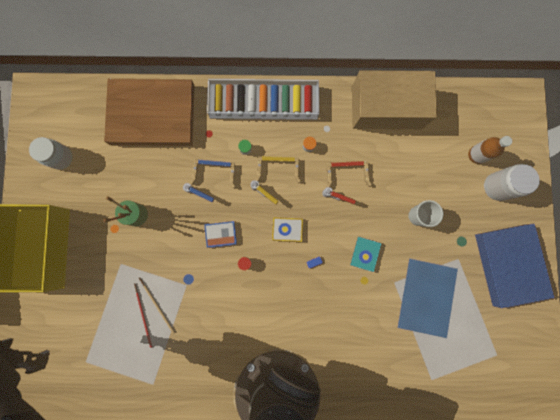

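View pics/scene0.png

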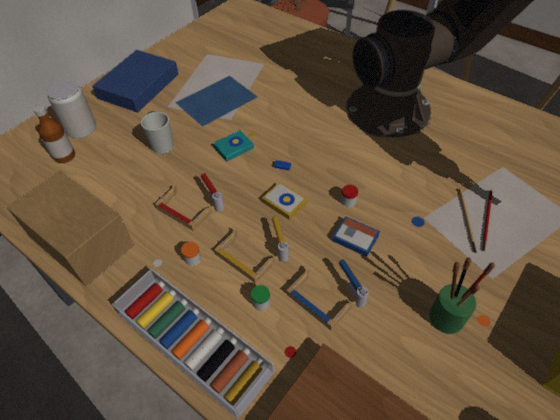

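View pics/wrist0.png

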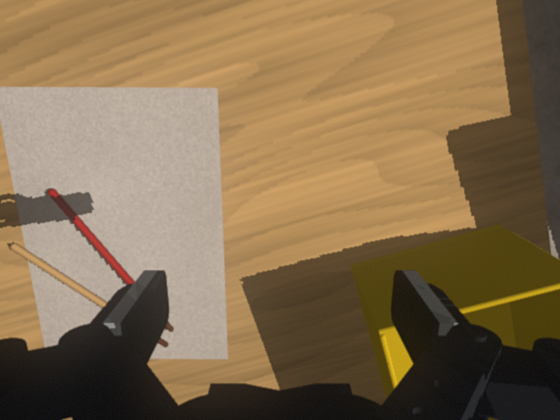

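Top view: the blue canvas is at about (220,234), yellow at (288,230), and there is no red one. A turquoise decoy is at (366,255). The fences are at (215,163) blue, (278,159) yellow and (348,164) red. Next I measure these.

```bash
cat > h.py <<'E'
import numpy as np, cv2
from cell import arm
def f_of(c,h=420): return h/2/np.tan(np.radians(c['vfov'])/2)
def ray(c,uv):
    f=f_of(c); uv=np.atleast_2d(np.array(uv,float))
    d=np.c_[(uv[:,0]-c['cx'])/f,(uv[:,1]-c['cy'])/f,np.ones(len(uv))]
    E=c['extrinsics']; return E[:3,3], d@E[:3,:3].T
def onz(c,uv,z):
    o,d=ray(c,uv); t=(z-o[2])/d[:,2]; return o+d*t[:,None]
def proj(c,P):
    E=c['extrinsics']; p=(np.atleast_2d(P)-E[:3,3])@E[:3,:3]; f=f_of(c)
    return np.c_[p[:,0]/p[:,2]*f+c['cx'],p[:,1]/p[:,2]*f+c['cy']]
HUE={'red':[(0,8),(172,180)],'blue':[(105,122)],'yellow':[(22,32)],'turq':[(82,98)]}
def mask(im,col,smin=150,vmin=60):
    h=cv2.cvtColor(im,cv2.COLOR_BGR2HSV); m=np.zeros(im.shape[:2],np.uint8)
    for a,b in HUE[col]: m|=cv2.inRange(h,(a,smin,vmin),(b,255,255))
    return m
def comps(im,col,amin=25,**k):
    m=mask(im,col,**k); cs,_=cv2.findContours(m,cv2.RETR_EXTERNAL,cv2.CHAIN_APPROX_NONE)
    return [c for c in cs if cv2.contourArea(c)>=amin]
E
python3 - <<'E'
from h import *
c=arm.calibration('top'); im=cv2.imread('pics/top0.png')
for col in HUE:
    for k in comps(im,col):
        r=cv2.minAreaRect(k); u=r[0]
        if 80<u[1]<300 and 150<u[0]<420: print(col,np.round(r[0],1),np.round(r[1],1),round(r[2],1),'z22',onz(c,u,.022)[0].round(4),'z50',onz(c,u,.05)[0].round(4))
big=cv2.resize(im[130:290,160:400],None,fx=3.3,fy=3.3,interpolation=cv2.INTER_CUBIC); cv2.imwrite('pics/top0b.png',big)
E
```

```text
red [244. 263.] [12. 12.] 90.0 z22 [0.3785 0.1015 0.022 ] z50 [0.3793 0.0998 0.05  ]
red [343.  197.5] [24.6  4.6] 24.0 z22 [ 0.5777 -0.1957  0.022 ] z50 [ 0.5741 -0.1909  0.05  ]
red [347.5 163.7] [ 3.5 31.1] 87.1 z22 [ 0.6824 -0.2106  0.022 ] z50 [ 0.6765 -0.2054  0.05  ]
red [307.5  98. ] [26.  5.] 90.0 z22 [ 0.8899 -0.0883  0.022 ] z50 [ 0.8794 -0.0858  0.05  ]
yellow [364. 280.] [6. 6.] 90.0 z22 [ 0.3314 -0.2554  0.022 ] z50 [ 0.3333 -0.2492  0.05  ]
yellow [267.2 194.7] [24.1  4.2] 38.7 z22 [0.5843 0.0344 0.022 ] z50 [0.5805 0.0341 0.05  ]
yellow [278.  158.6] [32.1  4.1] 2.1 z22 [0.6962 0.0025 0.022 ] z50 [0.69   0.0029 0.05  ]
yellow [296.  98.] [26.  6.] 90.0 z22 [ 0.8895 -0.0524  0.022 ] z50 [ 0.879  -0.0507  0.05  ]
yellow [218.  97.] [ 6. 26.] 0.0 z22 [0.8902 0.1909 0.022 ] z50 [0.8796 0.1872 0.05  ]
```

View pics/top0b.png

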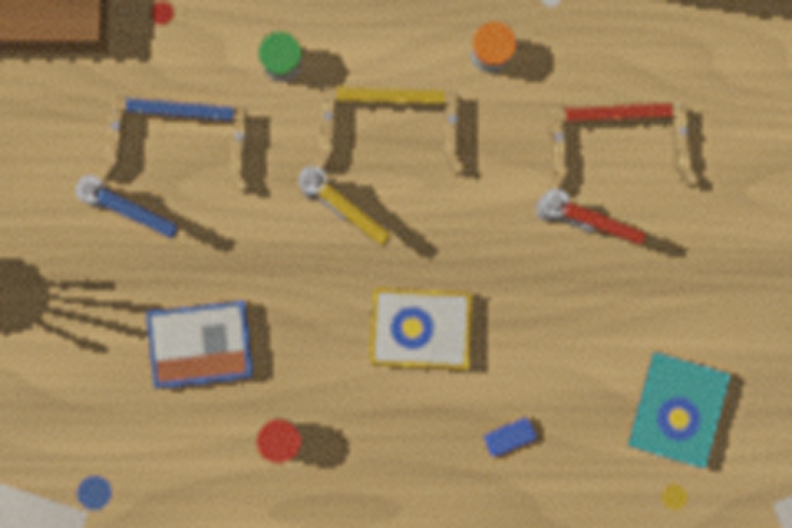

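Two canvases, blue and yellow, with red absent. I move the wrist camera over the lanes for a finer look.

>>> {"api": "servo_tool", "payload": {
  "deltas": [
    {"dp":[-479,-480,-130],"roll":-0.295},
    {"dp":[-479,-480,-130],"roll":-0.295},
    {"dp":[-479,-480,-130],"roll":-0.295},
    {"dp":[-479,-480,-130],"roll":-0.295},
    {"dp":[-479,-480,-130],"roll":-0.295},
    {"dp":[-479,-480,-130],"roll":-0.295},
    {"dp":[-479,-480,-130],"roll":-0.295},
    {"dp":[-479,-480,-130],"roll":-0.295},
    {"dp":[-479,-480,-130],"roll":-0.295},
    {"dp":[-479,-480,-130],"roll":-0.295},
    {"dp":[-479,-480,-130],"roll":-0.295},
    {"dp":[-479,-480,-130],"roll":-0.295},
    {"dp":[-479,-480,-130],"roll":-0.295},
    {"dp":[-479,-480,-130],"roll":-0.295},
    {"dp":[-479,-480,-130],"roll":-0.295},
    {"dp":[-479,-480,-130],"roll":-0.295},
    {"dp":[-479,-480,-130],"roll":-0.295},
    {"dp":[-479,-480,-130],"roll":-0.295}
  ]
}}

```text
time_s: 1.95
eef_pos: [0.5, 0.0006, 0.3612]
ee_rot: [-0.0, -0.001, 1.0, 0.0]
contact_force: [-0.1, 0.2, -0.2]
width: 0.0854
```

```bash
python3 - <<'E'
from h import *
import pickle
s=arm.sense(); print(s['time_s'],s['eef_pos'],s['ee_rot'],s['joint_positions'].round(2))
c=arm.calibration('wrist'); im=arm.grab_frame('wrist'); cv2.imwrite('pics/w1.png',im); pickle.dump(c,open('w1.pkl','wb'))
for col in HUE:
    for k in comps(im,col,amin=60):
        r=cv2.minAreaRect(k); u=r[0]
        print(col,np.round(r[0],1),np.round(r[1],1),round(r[2],1),'z22',onz(c,u,.022)[0].round(4),'z50',onz(c,u,.05)[0].round(4))
E
```

```text
1.95 [0.49997318 0.00056898 0.36124612] [-8.15073312e-05 -8.09474528e-04  9.99999664e-01  1.01647324e-04] [-0.13  0.19  1.66  0.    1.29 -1.7 ]
red [114.  286.3] [ 7.9 38.3] 86.8 z22 [ 0.6845 -0.2333  0.022 ] z50 [ 0.6696 -0.2198  0.05  ]
red [127.8 216.9] [61.  10.8] 19.7 z22 [ 0.5818 -0.2026  0.022 ] z50 [ 0.5729 -0.1908  0.05  ]
red [367.5  52. ] [36. 35.] 90.0 z22 [0.3766 0.104  0.022 ] z50 [0.3796 0.0979 0.05  ]
blue [63.  72.5] [33. 32.] 90.0 z22 [ 0.4    -0.2602  0.022 ] z50 [ 0.4016 -0.2451  0.05  ]
yellow [264. 141.] [12. 12.] 90.0 z22 [ 0.4812 -0.0197  0.022 ] z50 [ 0.4781 -0.0186  0.05  ]
yellow [62.5 73. ] [14. 13.] 90.0 z22 [ 0.4005 -0.2609  0.022 ] z50 [ 0.4022 -0.2458  0.05  ]
yellow [63.5 11.5] [17. 19.] 0.0 z22 [ 0.3336 -0.2491  0.022 ] z50 [ 0.3392 -0.2347  0.05  ]
turq [65.  78.9] [66.7 80.8] 8.7 z22 [ 0.4072 -0.259   0.022 ] z50 [ 0.4085 -0.244   0.05  ]
```

View pics/w1.png

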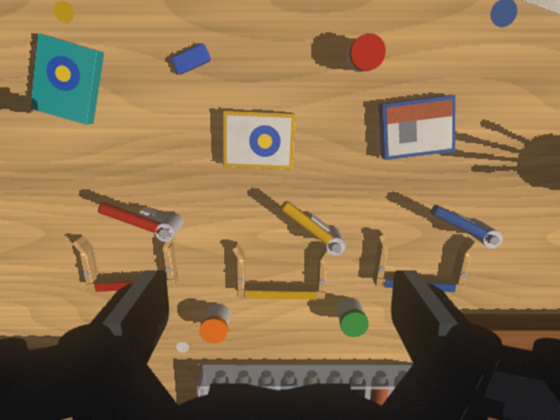

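Wrist view: red lever (130,217), yellow lever (310,222), blue lever (465,225). The yellow canvas is at (258,139) and the blue one at (419,127). Fences are at rows 286–295. I check the hues next so I can refine the masks.

```bash
python3 - <<'E'
from h import *
im=cv2.imread('pics/w1.png'); h=cv2.cvtColor(im,cv2.COLOR_BGR2HSV)
for n,(u,v) in dict(yb=(226,140),yf=(285,295),yl=(305,220),bb=(420,98),bb2=(384,130),bf=(430,287),bl=(460,222),wood=(300,180),wood2=(330,100),guide=(322,270),piv=(165,232)).items(): print(n,h[v-1:v+2,u-1:u+2].reshape(-1,3).tolist())
E
```

```text
yb [[21, 192, 187], [19, 126, 190], [16, 45, 198], [21, 195, 186], [19, 127, 191], [17, 44, 196], [21, 193, 186], [20, 127, 189], [16, 46, 196]]
yf [[21, 203, 183], [21, 204, 185], [21, 203, 185], [21, 204, 184], [21, 202, 186], [21, 208, 184], [21, 204, 184], [21, 205, 184], [21, 203, 185]]
yl [[21, 205, 197], [21, 203, 198], [21, 207, 196], [21, 204, 196], [21, 205, 197], [21, 204, 196], [21, 203, 193], [22, 205, 194], [21, 201, 195]]
bb [[16, 122, 96], [17, 118, 93], [16, 118, 93], [13, 76, 84], [7, 56, 82], [177, 35, 81], [117, 60, 93], [115, 75, 102], [113, 93, 112]]
bb2 [[118, 56, 82], [110, 123, 131], [110, 128, 139], [118, 59, 82], [111, 118, 132], [110, 129, 138], [118, 59, 82], [111, 117, 131], [110, 128, 137]]
bf [[18, 80, 54], [16, 116, 46], [16, 114, 47], [15, 60, 60], [15, 80, 51], [15, 104, 49], [15, 45, 68], [15, 59, 61], [17, 82, 50]]
bl [[110, 121, 133], [110, 124, 136], [110, 125, 137], [110, 120, 132], [110, 122, 134], [110, 126, 136], [110, 120, 130], [110, 121, 133], [111, 123, 133]]
wood [[17, 124, 168], [17, 125, 167], [16, 124, 168], [17, 125, 178], [17, 126, 178], [17, 126, 178], [17, 125, 181], [17, 125, 180], [17, 127, 179]]
wood2 [[17, 126, 186], [17, 127, 190], [17, 128, 193], [16, 125, 190], [17, 127, 193], [17, 128, 191], [17, 126, 190], [17, 127, 190], [17, 127, 190]]
guide [[17, 129, 182], [17, 128, 182], [17, 128, 182], [17, 126, 184], [17, 128, 183], [17, 128, 181], [17, 128, 183], [17, 128, 181], [17, 131, 181]]
piv [[6, 23, 155], [8, 20, 153], [8, 25, 151], [9, 23, 153], [8, 25, 155], [6, 23, 153], [11, 23, 154], [9, 21, 155], [9, 22, 153]]
```

```bash
cat >> h.py <<'E'
HUE={'red':[(0,7),(170,180)],'blue':[(105,118)],'yellow':[(19,32)],'turq':[(82,98)]}
SM={'red':150,'blue':85,'yellow':165,'turq':150}
def wrect(c,k,z):
    P=onz(c,k.reshape(-1,2)+0.0,z)[:,:2]*1000
    return cv2.minAreaRect(P.astype(np.float32)),P
def report(im,c,cols=('red','blue','yellow'),amin=60):
    for col in cols:
        for k in comps(im,col,amin=amin,smin=SM[col],vmin=45):
            for z in (.020,.022,.050):
                (ce,sz,an),P=wrect(c,k,z)
                s=sorted(sz)
                ok={.020:abs(s[0]-70)<12 and abs(s[1]-90)<12,.022:s[0]<16 and s[1]>70 and s[1]<125,.050:5<s[0]<22 and 55<s[1]<100}[z]
                if ok:
                    pts=cv2.boxPoints((ce,sz,an)); e=pts[1]-pts[0] if np.linalg.norm(pts[1]-pts[0])>np.linalg.norm(pts[2]-pts[1]) else pts[2]-pts[1]
                    a=np.degrees(np.arctan2(e[1],e[0]))
                    print(col,z,'px',k.reshape(-1,2).mean(0).round(),'c',np.round(ce,1),'size',np.round(sz,1),'longaxis deg',round((a)%180,1))
E
python3 - <<'E'
from h import *
import pickle
c=pickle.load(open('w1.pkl','rb')); im=cv2.imread('pics/w1.png'); report(im,c)
print('pivots',onz(c,[(165,232),(336,247),(493,240)],.051).round(3))
print('blue fence ends', onz(c,[(384,286),(459,287)],.022).round(4))
print('red fence ends', onz(c,[(94,288)],.022).round(4))
E
python3 - <<'E'
import cv2
im=cv2.imread('pics/w1.png'); cv2.imwrite('pics/w1b.png',cv2.resize(im[180:310,70:520],None,fx=1.77,fy=1.77,interpolation=cv2.INTER_CUBIC))
E
```

```text
red 0.022 px [128. 217.] c [ 581.8 -202.6] size [78.2 15.3] longaxis deg 68.6
red 0.05 px [128. 217.] c [ 572.9 -190.8] size [73.7 14.4] longaxis deg 68.6
blue 0.022 px [462. 223.] c [590.5 245.4] size [82.1 12.5] longaxis deg 64.0
blue 0.05 px [462. 223.] c [581.1 231.1] size [77.3 11.8] longaxis deg 64.0
blue 0.02 px [419. 127.] c [464.6 174.5] size [68.9 88.1] longaxis deg 97.2
yellow 0.022 px [281. 295.] c [697.3   2.2] size [99.4 13.1] longaxis deg 88.9
yellow 0.05 px [281. 295.] c [681.7   2.1] size [93.6 12.3] longaxis deg 88.9
yellow 0.022 px [306. 223.] c [589.5  36.3] size [80.3 15.7] longaxis deg 51.0
yellow 0.05 px [306. 223.] c [580.1  34.2] size [75.6 14.8] longaxis deg 51.0
yellow 0.02 px [258. 139.] c [480.4 -27. ] size [89.2 69.5] longaxis deg 87.7
pivots [[ 0.593 -0.145  0.051]
 [ 0.613  0.073  0.051]
 [ 0.603  0.273  0.051]]
blue fence ends [[0.6837 0.1476 0.022 ]
 [0.6852 0.2537 0.022 ]]
red fence ends [[ 0.6872 -0.262   0.022 ]]
```

View pics/w1b.png

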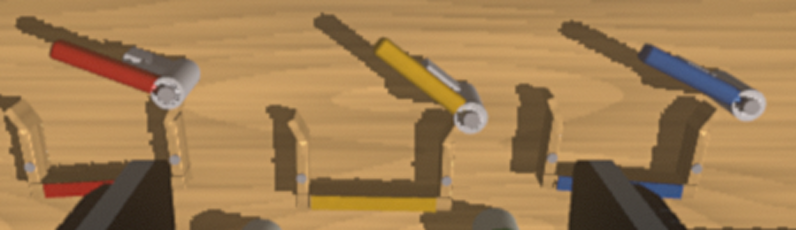

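Yellow jig is at (656.3, 3.0), yaw about -1.1°, and the predicted pivot agrees with the measured one. I shift sideways to see the blue and red fences clear of the fingers.

>>> {"api": "servo_tool", "payload": {
  "deltas": [
    {"dp":[0,-100,0],"roll":0},
    {"dp":[0,-100,0],"roll":0},
    {"dp":[0,-100,0],"roll":0},
    {"dp":[0,-100,0],"roll":0}
  ]
}}

```text
time_s: 2.4
eef_pos: [0.5003, -0.1006, 0.3612]
ee_rot: [-0.0, 0.001, 1.0, 0.0]
contact_force: [0.1, 0.3, -1.0]
width: 0.0855
```

```bash
cat > look.py <<'E'
from h import *
import pickle,sys
n=sys.argv[1]
s=arm.sense(); print(s['time_s'],s['eef_pos'].round(4),s['ee_rot'].round(4))
c=arm.calibration('wrist'); im=arm.grab_frame('wrist'); cv2.imwrite(f'pics/{n}.png',im); pickle.dump(c,open(f'{n}.pkl','wb'))
report(im,c)
E
python3 look.py w2
```

```text
2.4 [ 0.5003 -0.1006  0.3612] [-1.e-04  5.e-04  1.e+00  2.e-04]
red 0.022 px [202. 286.] c [ 683.2 -211.2] size [12.1 99.7] longaxis deg 93.6
red 0.05 px [202. 286.] c [ 668.4 -204.8] size [11.4 93.9] longaxis deg 93.6
red 0.022 px [209. 218.] c [ 582.9 -195. ] size [82.9 15.5] longaxis deg 67.7
red 0.05 px [209. 218.] c [ 574.  -189.6] size [78.  14.6] longaxis deg 67.7
blue 0.022 px [492. 285.] c [682.6 198.3] size [99.1 10.9] longaxis deg 85.4
blue 0.05 px [492. 285.] c [667.9 180.9] size [93.3 10.3] longaxis deg 85.4
blue 0.022 px [539. 221.] c [588.6 247.2] size [73.2 12.8] longaxis deg 64.3
blue 0.05 px [539. 221.] c [579.3 227. ] size [68.9 12. ] longaxis deg 64.3
blue 0.02 px [500. 126.] c [464.6 174.6] size [69.1 88.3] longaxis deg 97.1
yellow 0.022 px [353. 294.] c [697.2   2.1] size [100.6  13.7] longaxis deg 88.7
yellow 0.05 px [353. 294.] c [681.7  -3.9] size [94.8 12.9] longaxis deg 88.7
yellow 0.022 px [386. 222.] c [589.8  41.2] size [82.1 14.2] longaxis deg 51.1
yellow 0.05 px [386. 222.] c [580.4  32.9] size [77.4 13.4] longaxis deg 51.1
yellow 0.02 px [338. 139.] c [480.5 -27.4] size [89.8 69.5] longaxis deg 87.7
```

>>> {"api": "servo_tool", "payload": {
  "deltas": [
    {"dp":[0,200,0],"roll":0},
    {"dp":[0,200,0],"roll":0},
    {"dp":[0,200,0],"roll":0},
    {"dp":[0,200,0],"roll":0},
    {"dp":[0,200,0],"roll":0},
    {"dp":[0,200,0],"roll":0}
  ]
}}

```text
time_s: 3.05
eef_pos: [0.4997, 0.1018, 0.3614]
ee_rot: [0.0, -0.002, 1.0, -0.0]
contact_force: [-0.5, -0.5, 0.0]
width: 0.0853
```

```bash
python3 look.py w3
```

```text
3.05 [0.4997 0.1018 0.3614] [ 0.     -0.0024  1.     -0.    ]
red 0.022 px [ 57. 285.] c [ 683.3 -211.3] size [12.1 99.8] longaxis deg 93.3
red 0.05 px [ 57. 285.] c [ 668.5 -193.2] size [11.4 94. ] longaxis deg 93.3
red 0.05 px [ 48. 216.] c [ 572.7 -189.4] size [75.6 15.4] longaxis deg 68.4
blue 0.022 px [347. 285.] c [682.5 197.6] size [98.2 10.3] longaxis deg 85.4
blue 0.05 px [347. 285.] c [667.7 192. ] size [92.5  9.7] longaxis deg 85.4
blue 0.022 px [381. 222.] c [589.1 237.6] size [77.2 12.8] longaxis deg 63.5
blue 0.05 px [381. 222.] c [579.8 229.7] size [72.8 12. ] longaxis deg 63.5
blue 0.02 px [339. 127.] c [464.6 174.8] size [68.8 88.7] longaxis deg 97.1
yellow 0.022 px [209. 294.] c [697.2   1.6] size [99.7 13.1] longaxis deg 88.9
yellow 0.05 px [209. 294.] c [681.6   7.4] size [93.9 12.4] longaxis deg 88.9
yellow 0.05 px [227. 222.] c [579.8  35.2] size [75.5 15.6] longaxis deg 51.3
yellow 0.02 px [179. 139.] c [480.3 -25.6] size [92.4 69.8] longaxis deg 87.6
```

View pics/w2.png

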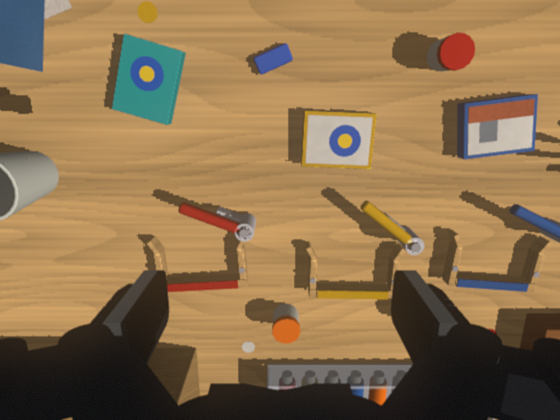

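View pics/w3.png

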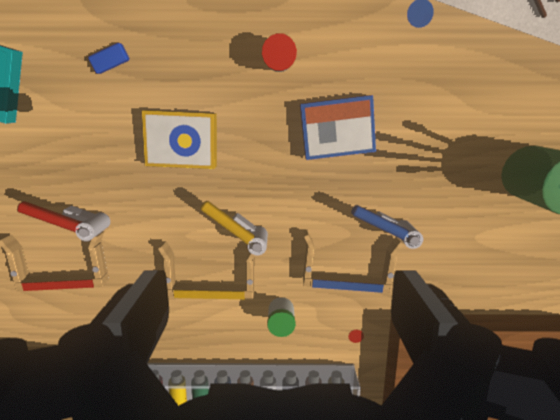

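Poses settled:

| Jig | Origin (mm) | Yaw (deg) | Pivot (mm) | Lever (rad) |
|---|---|---|---|---|
| Blue | (641.8, 201.3) | -4.6 | (602.9, 273.7) | 1.20 |
| Yellow | (656.2, 2.9) | -1.2 | (613.1, 72.8) | 0.91 |
| Red | (642.3, -213.7) | +3.4 | (593.8, -147.4) | 1.13 |

Next I work out the lever paths.

```bash
cat > jig.py <<'E'
import numpy as np
J={'blue':((641.8,201.3),-4.6),'yellow':((656.2,2.9),-1.2),'red':((642.3,-213.7),3.4)}
def fr(j):
    o,a=J[j]; a=np.radians(a); return np.array(o),np.array([np.cos(a),np.sin(a)]),np.array([-np.sin(a),np.cos(a)])
def w(j,x,y): o,ex,ey=fr(j); return o+x*ex+y*ey
def path(j,th,sgn,r=65,hx=11,hy=14.5):
    # th jig angle deg; sgn -1: pusher on closing side (opens), +1: pusher on open side (locks)
    p=w(j,-44.5,69); al=np.radians(th+J[j][1]); u=-np.array([np.cos(al),np.sin(al)]); n=np.array([-np.sin(al),np.cos(al)])
    s=hx*abs(n[0])+hy*abs(n[1]); return p+r*u+sgn*n*(7+s)
E
python3 - <<'E'
from jig import *
for j,t0 in (('blue',69),('yellow',52),('red',65)):
    print(j,'piv',w(j,-44.5,69).round(1))
    if j!='red': print(' open',[(t,*path(j,t,-1).round(0)) for t in np.linspace(t0+12,3,9).round(0)])
    s0=t0-12 if j=='red' else -10
    print(' lock',[(t,*path(j,t,1).round(0)) for t in np.linspace(s0,92,9).round(0)])
E
```

```text
blue piv [603.  273.6]
 open [(np.float64(81.0), np.float64(608.0), np.float64(206.0)), (np.float64(71.0), np.float64(598.0), np.float64(205.0)), (np.float64(62.0), np.float64(588.0), np.float64(206.0)), (np.float64(52.0), np.float64(577.0), np.float64(209.0)), (np.float64(42.0), np.float64(567.0), np.float64(214.0)), (np.float64(32.0), np.float64(557.0), np.float64(222.0)), (np.float64(22.0), np.float64(548.0), np.float64(231.0)), (np.float64(13.0), np.float64(542.0), np.float64(241.0)), (np.float64(3.0), np.float64(537.0), np.float64(254.0))]
 lock [(np.float64(-10.0), np.float64(546.0), np.float64(313.0)), (np.float64(3.0), np.float64(539.0), np.float64(297.0)), (np.float64(16.0), np.float64(535.0), np.float64(284.0)), (np.float64(28.0), np.float64(534.0), np.float64(270.0)), (np.float64(41.0), np.float64(536.0), np.float64(255.0)), (np.float64(54.0), np.float64(542.0), np.float64(240.0)), (np.float64(66.0), np.float64(551.0), np.float64(228.0)), (np.float64(79.0), np.float64(565.0), np.float64(217.0)), (np.float64(92.0), np.float64(581.0), np.float64(210.0))]
yellow piv [613.2  7
[... 902 characters left out ...]
65.0), np.float64(24.0)), (np.float64(79.0), np.float64(579.0), np.float64(14.0)), (np.float64(92.0), np.float64(596.0), np.float64(8.0))]
red piv [ 593.8 -147.5]
 lock [(np.float64(53.0), np.float64(538.0), np.float64(-188.0)), (np.float64(58.0), np.float64(542.0), np.float64(-193.0)), (np.float64(63.0), np.float64(547.0), np.float64(-198.0)), (np.float64(68.0), np.float64(552.0), np.float64(-202.0)), (np.float64(72.0), np.float64(557.0), np.float64(-205.0)), (np.float64(77.0), np.float64(563.0), np.float64(-208.0)), (np.float64(82.0), np.float64(570.0), np.float64(-211.0)), (np.float64(87.0), np.float64(576.0), np.float64(-213.0)), (np.float64(92.0), np.float64(581.0), np.float64(-214.0))]
```

>>> {"api": "servo_tool", "payload": {
  "hand": 0,
  "squeeze": 20,
  "deltas": [
    {"dp":[-108,105,260],"roll":0},
    {"dp":[-108,105,260],"roll":0},
    {"dp":[-108,105,260],"roll":0},
    {"dp":[-108,105,260],"roll":0},
    {"dp":[-108,105,260],"roll":0},
    {"dp":[-108,105,260],"roll":0},
    {"dp":[-108,105,260],"roll":0},
    {"dp":[-108,105,330],"roll":0},
    {"dp":[-108,105,330],"roll":0},
    {"dp":[-108,105,330],"roll":0}
  ]
}}

```text
time_s: 4.1
eef_pos: [0.6075, 0.2031, 0.0299]
ee_rot: [-0.002, 0.001, 1.0, -0.0]
contact_force: [0.2, -0.1, 0.3]
width: -0.0003
```

```bash
python3 look.py w4
```

```text
4.1 [0.6075 0.2031 0.0299] [-1.8e-03  6.0e-04  1.0e+00 -4.0e-04]
blue 0.05 px [356. 228.] c [579.6 229.8] size [74.3 13.9] longaxis deg 63.7
```

View pics/w4.png

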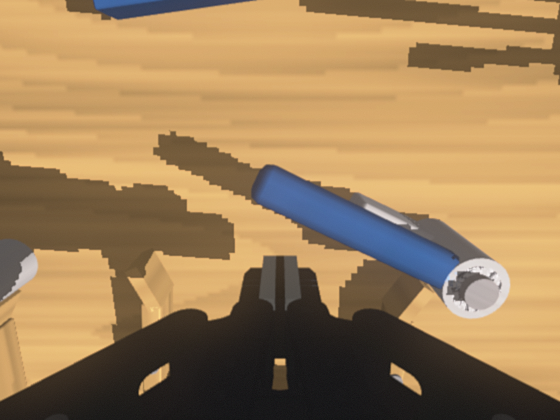

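The fingers are behind the blue handle, clear of it. I push the lever open.

>>> {"api": "servo_tool", "payload": {
  "deltas": [
    {"dp":[10,-1,0],"roll":0},
    {"dp":[20,0,0],"roll":0},
    {"dp":[31,3,0],"roll":0},
    {"dp":[41,8,0],"roll":0},
    {"dp":[51,16,0],"roll":0},
    {"dp":[60,25,0],"roll":0},
    {"dp":[66,35,0],"roll":0},
    {"dp":[71,48,0],"roll":0},
    {"dp":[71,50,0],"roll":0},
    {"dp":[71,50,0],"roll":0},
    {"dp":[71,38,0],"roll":0},
    {"dp":[71,38,-120],"roll":0},
    {"dp":[71,38,-120],"roll":0},
    {"dp":[120,38,-190],"roll":0},
    {"dp":[120,38,-190],"roll":0},
    {"dp":[120,38,-190],"roll":0}
  ]
}}

```text
time_s: 5.75
eef_pos: [0.4881, 0.2421, 0.2264]
ee_rot: [0.003, -0.0, 1.0, 0.001]
contact_force: [1.1, -0.4, 0.1]
width: 0.0001
```

```bash
python3 look.py w5
```

```text
5.75 [0.4881 0.2421 0.2264] [ 0.0034 -0.      1.      0.0013]
blue 0.022 px [318. 249.] c [564.6 279.1] size [12.  82.4] longaxis deg 177.2
blue 0.05 px [318. 249.] c [552.5 276. ] size [11.1 75.8] longaxis deg 177.2
blue 0.02 px [207. 148.] c [464.4 175.6] size [68.9 90.2] longaxis deg 97.0
yellow 0.022 px [ 42. 364.] c [698.3 -14. ] size [72.2 14.3] longaxis deg 89.8
yellow 0.05 px [ 42. 364.] c [675.5   6.6] size [66.3 13.1] longaxis deg 89.8
yellow 0.05 px [ 60. 278.] c [578.8  39. ] size [78.2 19.5] longaxis deg 51.3
```

View pics/w5.png

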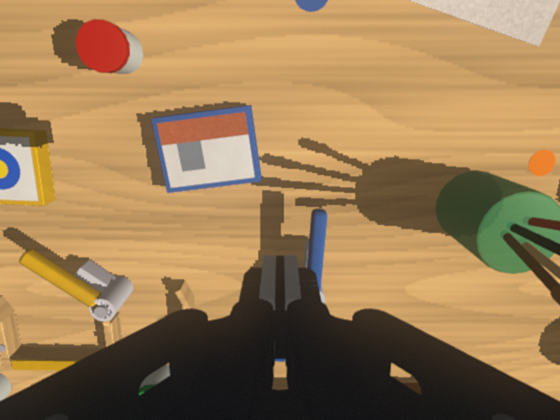

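Blue lever open (0.03 rad). I turn the jaws along the canvas's short side, open them, and come down over it.

>>> {"api": "servo_tool", "payload": {
  "hand": 1,
  "deltas": [
    {"dp":[23,-67,120],"roll":1.447},
    {"dp":[23,-67,120],"roll":1.447},
    {"dp":[23,-67,120],"roll":1.447},
    {"dp":[23,-67,120],"roll":1.447},
    {"dp":[23,-67,120],"roll":1.447},
    {"dp":[23,-67,120],"roll":1.447},
    {"dp":[23,-67,120],"roll":1.447},
    {"dp":[23,-67,120],"roll":1.447},
    {"dp":[23,-67,120],"roll":1.447},
    {"dp":[23,-67,120],"roll":1.447},
    {"dp":[23,-67,160],"roll":1.447},
    {"dp":[23,-67,160],"roll":1.447},
    {"dp":[23,-67,160],"roll":1.447}
  ]
}}

```text
time_s: 7.1
eef_pos: [0.465, 0.1749, 0.0604]
ee_rot: [-0.001, 0.662, 0.749, -0.001]
contact_force: [0.4, -0.2, 0.1]
width: 0.0853
```

```bash
python3 look.py w6; python3 - <<'E'
from h import *
cv2.imwrite('pics/s6.png',arm.grab_frame('scene'))
s=arm.sense();print(s['joint_positions'].round(2))
E
```

```text
7.1 [0.465  0.1749 0.0604] [-0.001   0.662   0.7495 -0.0014]
blue 0.02 px [280. 230.] c [464.5 176.5] size [69.1 90.7] longaxis deg 97.2
[0.23 0.57 2.03 0.   0.55 0.1 ]
```

View pics/w6.png

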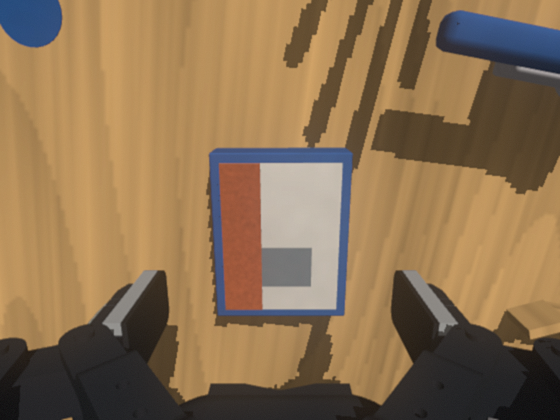

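View pics/s6.png

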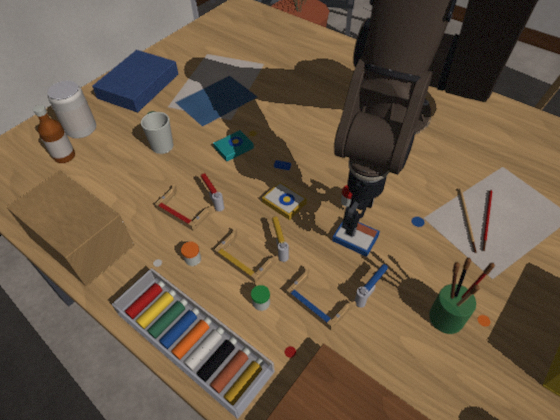

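Canvas squarely between the jaws, so I descend and grip.

>>> {"api": "servo_tool", "payload": {
  "deltas": [
    {"dp":[0,0,25],"roll":0},
    {"dp":[0,0,45],"roll":0},
    {"dp":[0,0,60],"roll":0},
    {"dp":[0,0,60],"roll":0}
  ]
}}

```text
time_s: 7.6
eef_pos: [0.4653, 0.1755, 0.0009]
ee_rot: [-0.0, 0.662, 0.75, -0.0]
contact_force: [-0.7, 0.8, 0.3]
width: 0.0849
```

>>> {"api": "servo_tool", "payload": {
  "hand": 0.7,
  "squeeze": 20,
  "deltas": [
    {"dp":[0,0,0],"roll":0},
    {"dp":[0,0,0],"roll":0},
    {"dp":[0,0,0],"roll":0},
    {"dp":[0,0,0],"roll":0}
  ]
}}

```text
time_s: 8.0
eef_pos: [0.466, 0.1757, 0.0025]
ee_rot: [0.001, 0.662, 0.75, 0.001]
contact_force: [-0.1, -0.1, 7.7]
width: 0.0689
```

>>> {"api": "servo_tool", "payload": {
  "hand": 0.9,
  "deltas": [
    {"dp":[0,0,0],"roll":0},
    {"dp":[0,0,-3],"roll":0},
    {"dp":[0,0,-3],"roll":0}
  ]
}}

```text
time_s: 8.3
eef_pos: [0.4656, 0.1757, 0.0048]
ee_rot: [0.0, 0.662, 0.75, 0.0]
contact_force: [0.1, -0.0, 0.9]
width: 0.0768
```

>>> {"api": "servo_tool", "payload": {
  "hand": 0.7,
  "deltas": [
    {"dp":[0,0,0],"roll":0},
    {"dp":[0,0,0],"roll":0},
    {"dp":[0,0,0],"roll":0},
    {"dp":[0,0,0],"roll":0}
  ]
}}

```text
time_s: 8.7
eef_pos: [0.4655, 0.1756, 0.0047]
ee_rot: [0.0, 0.662, 0.75, 0.0]
contact_force: [-1.1, -0.2, 7.2]
width: 0.0691
```

The downward press comes from the pads swinging forward, so the canvas is held to the table. I drag it into the mouth while squaring it.

>>> {"api": "servo_tool", "payload": {
  "deltas": [
    {"dp":[1,15,0],"roll":0.03},
    {"dp":[2,30,0],"roll":0.06},
    {"dp":[3,45,0],"roll":0.1},
    {"dp":[4,60,0],"roll":0.14},
    {"dp":[6,75,0],"roll":0.18},
    {"dp":[7,90,0],"roll":0.204},
    {"dp":[8,105,0],"roll":0.204},
    {"dp":[9,120,0],"roll":0.204},
    {"dp":[10,135,0],"roll":0.204},
    {"dp":[10,149,0],"roll":0.204},
    {"dp":[10,149,0],"roll":0.204},
    {"dp":[10,149,0],"roll":0.204}
  ]
}}

```text
time_s: 9.9
eef_pos: [0.613, 0.2041, 0.0048]
ee_rot: [0.001, 0.735, 0.678, 0.001]
contact_force: [3.1, 0.2, 5.6]
width: 0.0696
```

```bash
python3 look.py w7;python3 - <<'E'
from h import *
cv2.imwrite('pics/t7.png',cv2.resize(arm.grab_frame('top')[130:290,160:400],None,fx=3.3,fy=3.3))
E
```

```text
9.9 [0.613  0.2041 0.0048] [6.000e-04 7.349e-01 6.782e-01 1.100e-03]
blue 0.05 px [198. 262.] c [589.9 223.7] size [70.5 15.6] longaxis deg 75.2
```

View pics/w7.png

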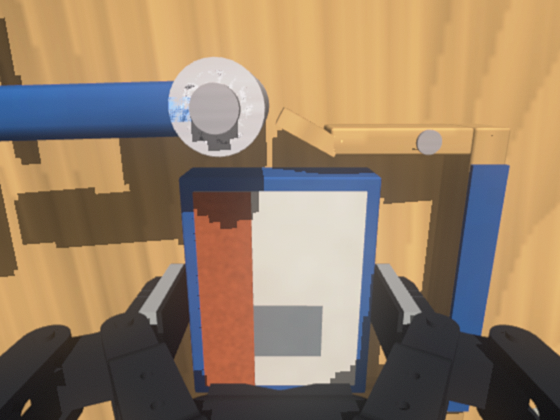

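Canvas square in the mouth, about 30 mm short of the fence. I release, lift, turn the jaws across, and go in behind it.

>>> {"api": "servo_tool", "payload": {
  "hand": 0.95,
  "deltas": [
    {"dp":[0,0,0],"roll":0},
    {"dp":[0,0,0],"roll":0},
    {"dp":[0,0,0],"roll":0},
    {"dp":[0,0,-30],"roll":0},
    {"dp":[0,0,-70],"roll":0},
    {"dp":[0,-63,-70],"roll":-1.571},
    {"dp":[0,-63,-70],"roll":-1.571},
    {"dp":[0,-63,-70],"roll":-1.571},
    {"dp":[0,-63,-70],"roll":-1.571},
    {"dp":[0,-63,-70],"roll":-1.571},
    {"dp":[0,-63,-70],"roll":-1.571},
    {"dp":[0,-63,-70],"roll":-1.571},
    {"dp":[0,-63,-70],"roll":-1.571},
    {"dp":[0,-63,-70],"roll":-1.571},
    {"dp":[0,-63,-70],"roll":-1.571},
    {"dp":[0,-63,-70],"roll":-1.571},
    {"dp":[0,-63,-70],"roll":-1.571}
  ]
}}

```text
time_s: 11.7
eef_pos: [0.549, 0.2089, 0.0741]
ee_rot: [-0.0, 0.039, 0.999, -0.0]
contact_force: [-0.1, -0.1, -0.1]
width: 0.0811
```

>>> {"api": "servo_tool", "payload": {
  "hand": 0.5,
  "deltas": [
    {"dp":[0,0,30],"roll":0},
    {"dp":[0,0,69],"roll":0},
    {"dp":[0,0,69],"roll":0},
    {"dp":[0,0,69],"roll":0}
  ]
}}

```text
time_s: 12.1
eef_pos: [0.549, 0.209, 0.0054]
ee_rot: [-0.001, 0.041, 0.999, -0.0]
contact_force: [0.7, -0.0, 0.2]
width: 0.0428
```

```bash
python3 look.py w8;python3 - <<'E'
from h import *
cv2.imwrite('pics/s8.png',arm.grab_frame('scene')[200:340,200:430].repeat(3,0).repeat(3,1))
E
```

```text
12.1 [0.549  0.209  0.0054] [-7.000e-04  4.050e-02  9.992e-01 -2.000e-04]
```

View pics/w8.png

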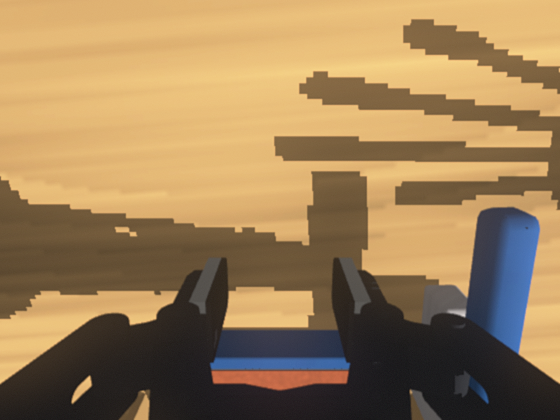

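View pics/s8.png

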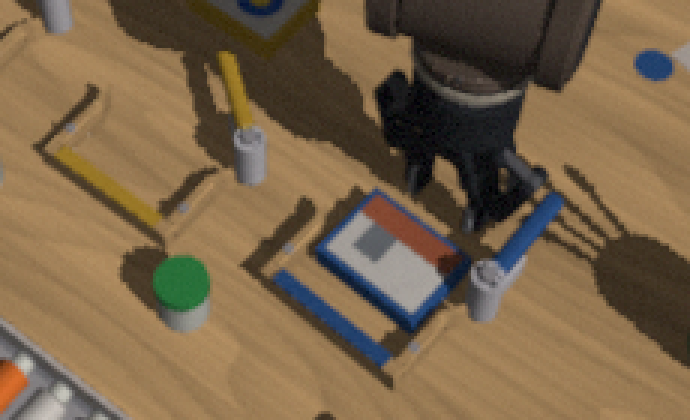

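>>> {"api": "servo_tool", "payload": {
  "deltas": [
    {"dp":[-8,0,0],"roll":0},
    {"dp":[-16,0,0],"roll":0},
    {"dp":[-24,0,0],"roll":0},
    {"dp":[-30,0,0],"roll":0},
    {"dp":[-36,0,0],"roll":0},
    {"dp":[-40,0,0],"roll":0},
    {"dp":[-42,0,0],"roll":0},
    {"dp":[-44,0,0],"roll":0},
    {"dp":[-46,0,0],"roll":0},
    {"dp":[-46,0,0],"roll":0}
  ]
}}

```text
time_s: 13.2
eef_pos: [0.5953, 0.2053, 0.0053]
ee_rot: [0.0, 0.04, 0.999, 0.0]
contact_force: [0.1, -0.1, 0.0]
width: 0.0427
```

>>> {"api": "servo_tool", "payload": {
  "deltas": [
    {"dp":[-1,0,0],"roll":0},
    {"dp":[-2,0,0],"roll":0},
    {"dp":[-2,0,0],"roll":0}
  ]
}}

```text
time_s: 13.5
eef_pos: [0.5958, 0.2052, 0.0052]
ee_rot: [-0.001, 0.04, 0.999, -0.0]
contact_force: [-7.2, -0.2, 4.1]
width: 0.0425
```

The force rose to 7 N at tool x = -46 in the jig frame, where flush contact is expected. I check the jar's clearance before the locking swing.

>>> {"api": "servo_tool", "payload": {
  "hand": 0.5,
  "deltas": [
    {"dp":[12,0,0],"roll":0},
    {"dp":[12,0,-40],"roll":0},
    {"dp":[12,0,-90],"roll":0},
    {"dp":[60,0,-140],"roll":0},
    {"dp":[60,0,-140],"roll":0},
    {"dp":[60,0,-140],"roll":0}
  ]
}}

```text
time_s: 14.1
eef_pos: [0.5363, 0.2104, 0.1477]
ee_rot: [0.002, 0.039, 0.999, 0.001]
contact_force: [0.8, 0.7, 0.3]
width: 0.0427
```

```bash
python3 look.py w9;python3 - <<'E'
from h import *
import pickle
im=arm.grab_frame('scene'); cv2.imwrite('pics/s9.png',im[200:340,200:430].repeat(3,0).repeat(3,1))
ct=arm.calibration('top'); cs=arm.calibration('scene')
print('jar top',onz(ct,(128,213),.085),onz(cs,(453,296),.085), 'rim r', onz(cs,(434,296),.085), onz(cs,(476,296),.085))
print('brush tips top', onz(ct,[(107,212),(124,200),(139,207)],.19).round(3))
E
```

```text
14.1 [0.5363 0.2104 0.1477] [1.800e-03 3.940e-02 9.992e-01 6.000e-04]
blue 0.022 px [278. 367.] c [683.5 197. ] size [99.6 11.1] longaxis deg 85.4
blue 0.05 px [278. 367.] c [660.7 198.9] size [89.2  9.9] longaxis deg 85.4
blue 0.02 px [282. 322.] c [640.2 201. ] size [89.7 69. ] longaxis deg 85.4
blue 0.022 px [380. 225.] c [566.1 282.5] size [12.2 91.5] longaxis deg 176.3
blue 0.05 px [380. 225.] c [555.5 275.5] size [11. 82.] longaxis deg 176.3
yellow 0.05 px [ 43. 285.] c [579.3  39.8] size [71.6 20.1] longaxis deg 51.1
yellow 0.05 px [ 11. 147.] c [482.3  46.8] size [19.1 63.2] longaxis deg 163.7
jar top [[0.51937305 0.43175792 0.085     ]] [[0.5216893  0.42665319 0.085     ]] rim r [[0.54430157 0.39717299 0.085     ]] [[0.49435606 0.46228824 0.085     ]]
brush tips top [[0.512 0.451 0.19 ]
 [0.544 0.408 0.19 ]
 [0.526 0.368 0.19 ]]
```

View pics/w9.png

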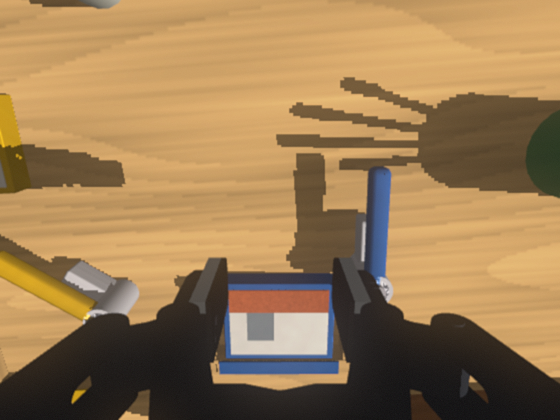

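View pics/s9.png

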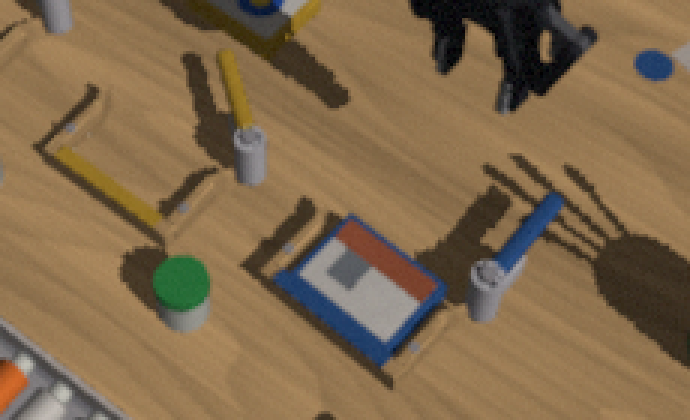

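Blue canvas is home at (640, 201), yaw -4.6°, flush with the fence. The jar's brushes stay more than 20 mm from the gripper body. The lever path in the jig frame applies to all three jigs.

```bash
python3 - <<'E'
import numpy as np
def P(th,sgn,r=65,hx=11,hy=14.5):
    a=np.radians(th);u=-np.array([np.cos(a),np.sin(a)]);n=np.array([-np.sin(a),np.cos(a)])
    return np.array([-44.5,69])+r*u+sgn*n*(7+hx*abs(n[0])+hy*abs(n[1]))
cur=np.array([-105.5,0.5])
for t in (0,10,20,30,40,50,60,70,80,87,90,92,94):
    p=P(t,1); d=p-cur; print(t,p.round(0),'dp',round(-d[0]),round(d[1]))
E
```

```text
0 [-110.   90.] dp 4 90
10 [-113.   81.] dp 7 80
20 [-114.   70.] dp 8 69
30 [-113.   58.] dp 8 58
40 [-110.   47.] dp 5 46
50 [-105.   35.] dp 0 35
60 [-98.  25.] dp -8 24
70 [-88.  16.] dp -18 15
80 [-76.   9.] dp -30 8
87 [-67.   5.] dp -39 5
90 [-63.   4.] dp -43 4
92 [-61.   3.] dp -45 3
94 [-59.   3.] dp -47 2
```

>>> {"api": "servo_tool", "payload": {
  "hand": 0,
  "deltas": [
    {"dp":[4,50,0],"roll":0},
    {"dp":[4,97,0],"roll":0},
    {"dp":[4,97,0],"roll":0},
    {"dp":[4,97,50],"roll":0},
    {"dp":[4,97,100],"roll":0},
    {"dp":[4,97,116],"roll":0},
    {"dp":[4,97,116],"roll":0},
    {"dp":[4,90,116],"roll":0},
    {"dp":[7,80,116],"roll":0},
    {"dp":[8,69,116],"roll":0},
    {"dp":[8,58,116],"roll":0},
    {"dp":[5,46,116],"roll":0},
    {"dp":[0,35,116],"roll":0},
    {"dp":[-8,24,116],"roll":0},
    {"dp":[-18,15,116],"roll":0},
    {"dp":[-30,8,116],"roll":0},
    {"dp":[-39,5,116],"roll":0},
    {"dp":[-43,4,116],"roll":0}
  ]
}}

```text
time_s: 16.0
eef_pos: [0.5801, 0.2099, 0.0289]
ee_rot: [-0.002, 0.04, 0.999, -0.0]
contact_force: [-17.2, 6.9, 10.0]
width: 0.0001
```

>>> {"api": "servo_tool", "payload": {
  "deltas": [
    {"dp":[-1,0,0],"roll":0},
    {"dp":[-2,0,0],"roll":0},
    {"dp":[-2,0,0],"roll":0}
  ]
}}

```text
time_s: 16.3
eef_pos: [0.58, 0.2101, 0.029]
ee_rot: [-0.003, 0.04, 0.999, -0.001]
contact_force: [-12.6, -1.3, 7.9]
width: -0.0004
```

The force stays above friction level, so the lever is on its end stop. I back off and look.

>>> {"api": "servo_tool", "payload": {
  "deltas": [
    {"dp":[12,0,0],"roll":0},
    {"dp":[20,0,-40],"roll":0},
    {"dp":[40,0,-90],"roll":0},
    {"dp":[60,0,-140],"roll":0},
    {"dp":[80,-50,-190],"roll":0},
    {"dp":[80,-100,-230],"roll":0},
    {"dp":[80,-100,-230],"roll":0},
    {"dp":[80,-100,-230],"roll":0}
  ]
}}

```text
time_s: 17.1
eef_pos: [0.4953, 0.1148, 0.2631]
ee_rot: [0.003, 0.041, 0.999, 0.0]
contact_force: [0.7, -0.5, -0.1]
width: -0.0003
```

```bash
python3 look.py w10;python3 - <<'E'
from h import *
im=arm.grab_frame('scene'); cv2.imwrite('pics/s10.png',im)
E
```

```text
17.1 [0.4953 0.1148 0.2631] [3.400e-03 4.090e-02 9.992e-01 1.000e-04]
red 0.022 px [ 30. 346.] c [ 682.6 -199.1] size [12.2 75.1] longaxis deg 93.4
red 0.05 px [ 30. 346.] c [ 663.7 -175.8] size [11.3 69.6] longaxis deg 93.4
blue 0.02 px [400. 278.] c [641.4 230.1] size [80.4 70.6] longaxis deg 85.3
yellow 0.05 px [211. 261.] c [580.2  36.9] size [78.8 16.6] longaxis deg 51.3
yellow 0.02 px [143. 163.] c [480.2 -24.8] size [93.8 70. ] longaxis deg 87.7
```

View pics/w10.png

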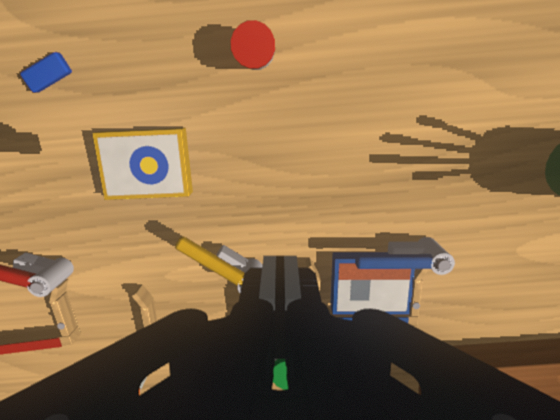

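View pics/s10.png

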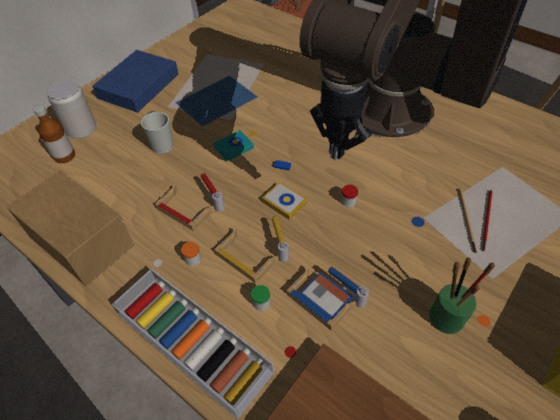

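Blue is locked across its canvas. Now the yellow lever.

>>> {"api": "servo_tool", "payload": {
  "hand": 0,
  "deltas": [
    {"dp":[-117,-102,130],"roll":-0.06},
    {"dp":[-117,-102,130],"roll":-0.06},
    {"dp":[-117,-102,130],"roll":-0.06},
    {"dp":[-117,-102,130],"roll":-0.06},
    {"dp":[-117,-102,130],"roll":-0.06},
    {"dp":[-117,-102,180],"roll":-0.06},
    {"dp":[-117,-102,231],"roll":-0.06},
    {"dp":[-117,-102,231],"roll":-0.06},
    {"dp":[-117,-102,231],"roll":-0.06}
  ]
}}

```text
time_s: 18.1
eef_pos: [0.603, 0.007, 0.0282]
ee_rot: [-0.001, 0.009, 1.0, 0.0]
contact_force: [-0.1, 0.0, 0.1]
width: -0.0001
```

```bash
python3 - <<'E'
import numpy as np
from jig import *
from cell import arm
def P(th,sgn,r=65,hx=11,hy=14.5):
    a=np.radians(th);u=-np.array([np.cos(a),np.sin(a)]);n=np.array([-np.sin(a),np.cos(a)])
    return np.array([-44.5,69])+r*u+sgn*n*(7+hx*abs(n[0])+hy*abs(n[1]))
o,ex,ey=fr('yellow'); s=arm.sense(); print(s['eef_pos'],s['ee_rot'].round(3))
p=s['eef_pos'][:2]*1000-o; cur=np.array([p@ex,p@ey]); print(cur)
for t in (64,55,46,37,28,20,12,5,2):
    q=P(t,-1); d=q-cur; print(t,q.round(0),'dp',round(-d[0]),round(d[1]))
E
```

```text
[0.60295493 0.00700385 0.02817139] [-0.001  0.009  1.     0.   ]
[-53.3193363   2.9878673]
64 [-52.   0.] dp -1 -3
55 [-62.   2.] dp 9 -1
46 [-72.   5.] dp 18 2
37 [-81.  10.] dp 28 7
28 [-90.  16.] dp 37 13
20 [-97.  24.] dp 44 21
12 [-103.   33.] dp 50 30
5 [-107.   41.] dp 54 38
2 [-109.   45.] dp 55 42
```

>>> {"api": "servo_tool", "payload": {
  "deltas": [
    {"dp":[9,-1,-2],"roll":0},
    {"dp":[18,2,-2],"roll":0},
    {"dp":[28,7,-2],"roll":0},
    {"dp":[37,13,-2],"roll":0},
    {"dp":[44,21,-2],"roll":0},
    {"dp":[50,30,-2],"roll":0},
    {"dp":[54,38,-2],"roll":0},
    {"dp":[55,44,-2],"roll":0},
    {"dp":[55,44,-2],"roll":0},
    {"dp":[55,32,-2],"roll":0},
    {"dp":[55,20,-50],"roll":0},
    {"dp":[70,0,-100],"roll":0},
    {"dp":[120,-30,-150],"roll":0},
    {"dp":[120,-30,-200],"roll":0},
    {"dp":[120,-30,-200],"roll":0},
    {"dp":[120,-30,-200],"roll":0}
  ]
}}

```text
time_s: 19.7
eef_pos: [0.483, -0.0231, 0.2316]
ee_rot: [0.003, 0.011, 1.0, -0.0]
contact_force: [0.4, 0.4, -0.3]
width: 0.0002
```

```bash
python3 look.py w11
```

```text
19.7 [ 0.483  -0.0231  0.2316] [ 2.900e-03  1.070e-02  9.999e-01 -5.000e-04]
red 0.05 px [107. 277.] c [ 571.9 -189.6] size [75.2 17.1] longaxis deg 68.4
blue 0.022 px [494. 351.] c [684.  203.5] size [89.6 12.5] longaxis deg 85.5
blue 0.05 px [494. 351.] c [662.2 185.5] size [82.5 11.5] longaxis deg 85.5
blue 0.02 px [503. 314.] c [639.4 213.8] size [102.   70.5] longaxis deg 85.5
yellow 0.022 px [384. 261.] c [574.6  79.2] size [15.9 85. ] longaxis deg 179.5
yellow 0.05 px [384. 261.] c [561.6  71.1] size [14.6 78.2] longaxis deg 179.5
yellow 0.02 px [276. 170.] c [480.4 -27. ] size [89.3 69.5] longaxis deg 87.6
```

View pics/w11.png

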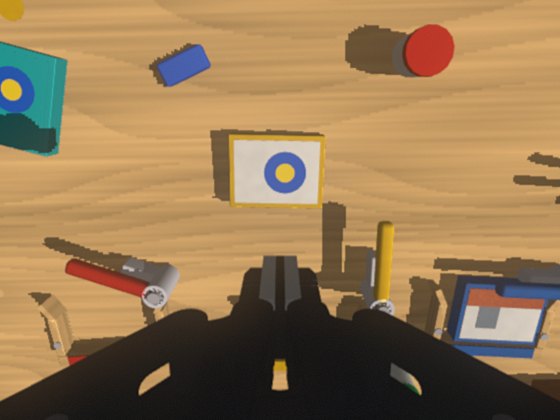

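Yellow lever open. I take the yellow canvas the same way.

>>> {"api": "servo_tool", "payload": {
  "hand": 1,
  "deltas": [
    {"dp":[3,-4,120],"roll":1.592},
    {"dp":[3,-4,120],"roll":1.592},
    {"dp":[3,-4,120],"roll":1.592},
    {"dp":[3,-4,120],"roll":1.592},
    {"dp":[3,-4,120],"roll":1.592},
    {"dp":[3,-4,120],"roll":1.592},
    {"dp":[3,-4,120],"roll":1.592},
    {"dp":[3,-4,120],"roll":1.592},
    {"dp":[3,-4,120],"roll":1.592},
    {"dp":[3,-4,120],"roll":1.592},
    {"dp":[3,-4,120],"roll":1.592},
    {"dp":[3,-4,170],"roll":1.592},
    {"dp":[3,-4,170],"roll":1.592},
    {"dp":[3,-4,170],"roll":1.592}
  ]
}}

```text
time_s: 21.15
eef_pos: [0.4788, -0.0255, 0.0574]
ee_rot: [-0.002, 0.721, 0.693, -0.001]
contact_force: [-1.4, -0.2, 0.7]
width: 0.0852
```

```bash
python3 look.py w12
```

```text
21.15 [ 0.4788 -0.0255  0.0574] [-0.0018  0.7214  0.6925 -0.0012]
yellow 0.02 px [285. 235.] c [480.7 -25.7] size [91.  69.3] longaxis deg 87.7
yellow 0.022 px [475.  16.] c [566.   74.1] size [13.2 72.8] longaxis deg 177.6
yellow 0.05 px [475.  16.] c [552.8  69.5] size [11.1 61.4] longaxis deg 177.6
```

View pics/w12.png

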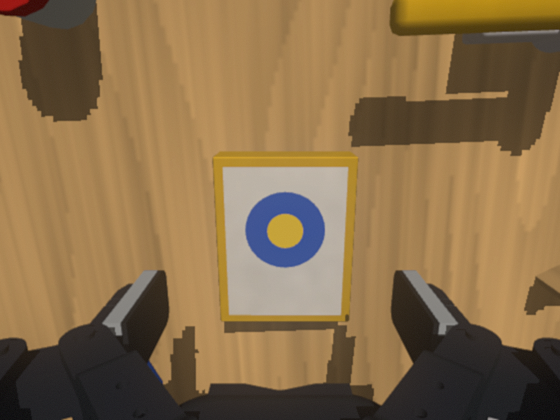

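>>> {"api": "servo_tool", "payload": {
  "deltas": [
    {"dp":[-1,1,25],"roll":0},
    {"dp":[-1,1,45],"roll":0},
    {"dp":[-1,1,54],"roll":0},
    {"dp":[-1,1,54],"roll":0}
  ]
}}

```text
time_s: 21.6
eef_pos: [0.4807, -0.0266, 0.0048]
ee_rot: [0.0, 0.721, 0.693, 0.0]
contact_force: [-1.0, 0.2, 0.3]
width: 0.0853
```

>>> {"api": "servo_tool", "payload": {
  "hand": 0.7,
  "deltas": [
    {"dp":[0,0,0],"roll":0},
    {"dp":[0,0,0],"roll":0},
    {"dp":[0,0,0],"roll":0},
    {"dp":[0,0,0],"roll":0}
  ]
}}

```text
time_s: 22.0
eef_pos: [0.4811, -0.0266, 0.0056]
ee_rot: [0.001, 0.721, 0.693, 0.001]
contact_force: [-0.6, -1.1, 7.6]
width: 0.0692
```

>>> {"api": "servo_tool", "payload": {
  "deltas": [
    {"dp":[6,15,0],"roll":-0.02},
    {"dp":[12,30,0],"roll":-0.02},
    {"dp":[18,45,0],"roll":-0.02},
    {"dp":[24,60,0],"roll":-0.02},
    {"dp":[30,75,0],"roll":-0.02},
    {"dp":[36,90,0],"roll":-0.02},
    {"dp":[36,105,0],"roll":-0.02},
    {"dp":[36,120,0],"roll":-0.02},
    {"dp":[36,135,0],"roll":-0.02},
    {"dp":[36,144,0],"roll":-0.02},
    {"dp":[36,144,0],"roll":-0.02},
    {"dp":[36,144,0],"roll":-0.02}
  ]
}}

```text
time_s: 23.2
eef_pos: [0.6273, 0.0035, 0.0057]
ee_rot: [0.001, 0.714, 0.7, 0.001]
contact_force: [4.3, 0.6, 5.0]
width: 0.0696
```

```bash
python3 look.py w13
```

```text
23.2 [0.6273 0.0035 0.0057] [0.0014 0.7145 0.6997 0.0013]
yellow 0.022 px [194. 266.] c [595.7   6.3] size [90.7  9.9] longaxis deg 85.8
yellow 0.05 px [194. 266.] c [602.8  21.2] size [70.6  7.7] longaxis deg 85.8
```

View pics/w13.png

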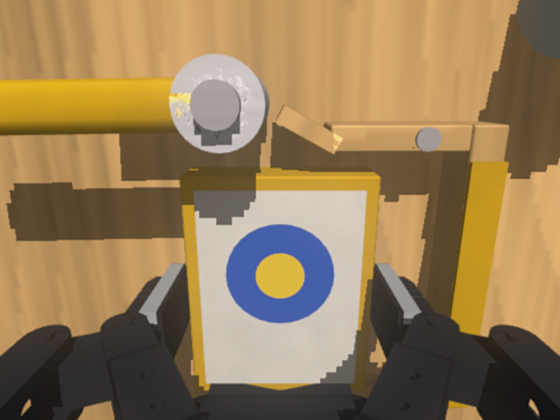

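Same picture as blue: square in the mouth. Release and go behind.

>>> {"api": "servo_tool", "payload": {
  "hand": 0.95,
  "deltas": [
    {"dp":[0,0,0],"roll":0},
    {"dp":[0,0,0],"roll":0},
    {"dp":[0,0,0],"roll":0},
    {"dp":[0,0,-30],"roll":0},
    {"dp":[0,0,-70],"roll":0},
    {"dp":[0,-63,-70],"roll":-1.571},
    {"dp":[0,-63,-70],"roll":-1.571},
    {"dp":[0,-63,-70],"roll":-1.571},
    {"dp":[0,-63,-70],"roll":-1.571},
    {"dp":[0,-63,-70],"roll":-1.571},
    {"dp":[0,-63,-70],"roll":-1.571},
    {"dp":[0,-63,-70],"roll":-1.571},
    {"dp":[0,-63,-70],"roll":-1.571},
    {"dp":[0,-63,-70],"roll":-1.571},
    {"dp":[0,-63,-70],"roll":-1.571},
    {"dp":[0,-63,-70],"roll":-1.571},
    {"dp":[0,-63,-70],"roll":-1.571}
  ]
}}

```text
time_s: 24.95
eef_pos: [0.5627, 0.0048, 0.0742]
ee_rot: [-0.0, 0.01, 1.0, 0.0]
contact_force: [0.3, 0.5, -0.1]
width: 0.0813
```

>>> {"api": "servo_tool", "payload": {
  "hand": 0.5,
  "deltas": [
    {"dp":[0,0,30],"roll":0},
    {"dp":[0,0,69],"roll":0},
    {"dp":[0,0,69],"roll":0},
    {"dp":[0,0,69],"roll":0}
  ]
}}

```text
time_s: 25.35
eef_pos: [0.5627, 0.0048, 0.0054]
ee_rot: [-0.001, 0.011, 1.0, 0.0]
contact_force: [0.3, -0.5, 0.6]
width: 0.0429
```

```bash
python3 - <<'E'
from h import *
from jig import *
cv2.imwrite('pics/s14.png',arm.grab_frame('scene')[150:320,160:420].repeat(3,0).repeat(3,1))
o,ex,ey=fr('yellow'); p=arm.sense()['eef_pos'][:2]*1000-o; print(p@ex,p@ey)
E
```

```text
-92.94419901060168 -0.0600284565615366
```

View pics/s14.png

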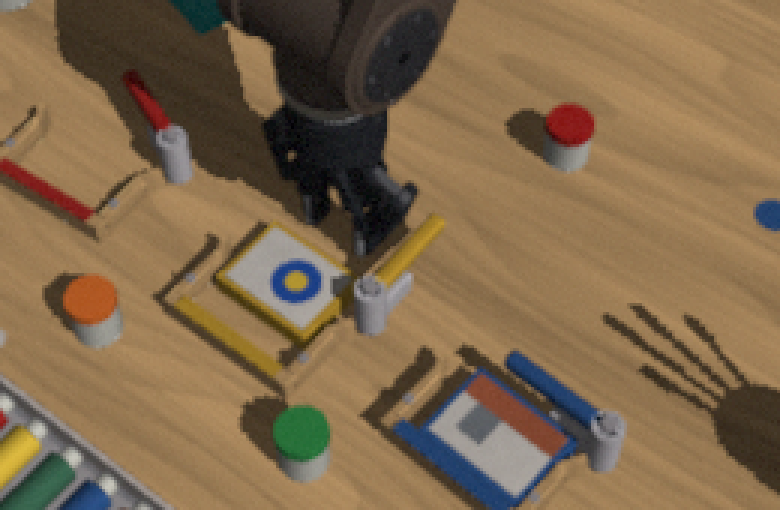

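Fingers are behind the yellow canvas; push to the fence.

>>> {"api": "servo_tool", "payload": {
  "deltas": [
    {"dp":[-8,0,0],"roll":0},
    {"dp":[-16,0,0],"roll":0},
    {"dp":[-24,0,0],"roll":0},
    {"dp":[-30,0,0],"roll":0},
    {"dp":[-36,0,0],"roll":0},
    {"dp":[-40,0,0],"roll":0},
    {"dp":[-42,0,0],"roll":0},
    {"dp":[-44,0,0],"roll":0},
    {"dp":[-46,0,0],"roll":0},
    {"dp":[-46,0,0],"roll":0}
  ]
}}

```text
time_s: 26.4
eef_pos: [0.6092, 0.0038, 0.0053]
ee_rot: [0.0, 0.01, 1.0, 0.0]
contact_force: [-0.7, -0.4, 1.1]
width: 0.0427
```

>>> {"api": "servo_tool", "payload": {
  "deltas": [
    {"dp":[-1,0,0],"roll":0},
    {"dp":[-2,0,0],"roll":0},
    {"dp":[-2,0,0],"roll":0}
  ]
}}

```text
time_s: 26.7
eef_pos: [0.6101, 0.0039, 0.0052]
ee_rot: [-0.001, 0.01, 1.0, 0.0]
contact_force: [-4.5, -0.3, 3.5]
width: 0.0428
```

>>> {"api": "servo_tool", "payload": {
  "deltas": [
    {"dp":[-1,0,0],"roll":0},
    {"dp":[-1,0,0],"roll":0}
  ]
}}

```text
time_s: 26.9
eef_pos: [0.6102, 0.0038, 0.0052]
ee_rot: [-0.002, 0.01, 1.0, 0.0]
contact_force: [-9.7, -0.6, 6.0]
width: 0.0429
```

>>> {"api": "servo_tool", "payload": {
  "deltas": [
    {"dp":[12,0,0],"roll":0},
    {"dp":[12,0,-40],"roll":0},
    {"dp":[12,0,-90],"roll":0},
    {"dp":[60,0,-140],"roll":0},
    {"dp":[60,0,-140],"roll":0},
    {"dp":[60,0,-140],"roll":0}
  ]
}}

```text
time_s: 27.5
eef_pos: [0.5516, 0.0051, 0.1477]
ee_rot: [0.002, 0.01, 1.0, -0.0]
contact_force: [0.1, 0.3, -0.7]
width: 0.0428
```

```bash
python3 look.py w15; python3 - <<'E'
from jig import *
from cell import arm
o,ex,ey=fr('yellow'); p=arm.sense()['eef_pos'][:2]*1000-o; print(p@ex,p@ey)
E
```

```text
27.5 [0.5516 0.0051 0.1477] [ 2.000e-03  1.040e-02  9.999e-01 -1.000e-04]
yellow 0.022 px [280. 366.] c [698.1   1.4] size [100.5  12. ] longaxis deg 88.8
yellow 0.05 px [280. 366.] c [675.3   1.8] size [90.  10.8] longaxis deg 88.8
yellow 0.022 px [280. 284.] c [621.8   3.1] size [81.8  6.1] longaxis deg 88.8
yellow 0.05 px [280. 284.] c [607.    3.4] size [73.3  5.5] longaxis deg 88.8
yellow 0.05 px [380. 221.] c [563.5  71.1] size [14.6 80. ] longaxis deg 179.6
-103.90186918784582 -0.03298127828682933
```

View pics/w15.png

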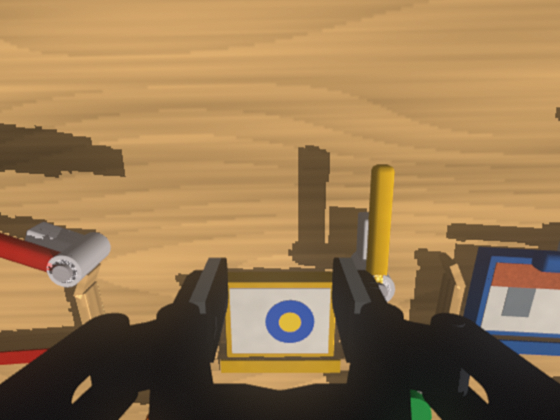

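Yellow is flush with its fence. Lock it.

>>> {"api": "servo_tool", "payload": {
  "hand": 0,
  "deltas": [
    {"dp":[5,50,0],"roll":0},
    {"dp":[5,98,0],"roll":0},
    {"dp":[5,98,0],"roll":0},
    {"dp":[5,98,50],"roll":0},
    {"dp":[5,98,100],"roll":0},
    {"dp":[5,98,116],"roll":0},
    {"dp":[5,98,116],"roll":0},
    {"dp":[5,91,116],"roll":0},
    {"dp":[8,81,116],"roll":0},
    {"dp":[9,70,116],"roll":0},
    {"dp":[9,59,116],"roll":0},
    {"dp":[6,47,116],"roll":0},
    {"dp":[1,36,116],"roll":0},
    {"dp":[-7,25,116],"roll":0},
    {"dp":[-17,16,116],"roll":0},
    {"dp":[-29,9,116],"roll":0},
    {"dp":[-38,6,116],"roll":0},
    {"dp":[-42,5,116],"roll":0}
  ]
}}

```text
time_s: 29.35
eef_pos: [0.5941, 0.0088, 0.029]
ee_rot: [-0.001, 0.01, 1.0, 0.0]
contact_force: [-15.9, -0.0, 10.0]
width: -0.0002
```

>>> {"api": "servo_tool", "payload": {
  "deltas": [
    {"dp":[-1,0,0],"roll":0},
    {"dp":[-2,0,0],"roll":0},
    {"dp":[-2,0,0],"roll":0}
  ]
}}

```text
time_s: 29.65
eef_pos: [0.594, 0.009, 0.0289]
ee_rot: [-0.003, 0.01, 1.0, -0.0]
contact_force: [-11.5, -5.2, 5.0]
width: -0.0001
```

>>> {"api": "servo_tool", "payload": {
  "deltas": [
    {"dp":[12,0,0],"roll":0},
    {"dp":[20,0,-40],"roll":0},
    {"dp":[40,0,-90],"roll":0},
    {"dp":[60,0,-140],"roll":0},
    {"dp":[80,-50,-190],"roll":0},
    {"dp":[80,-100,-230],"roll":0},
    {"dp":[80,-100,-230],"roll":0},
    {"dp":[80,-100,-230],"roll":0}
  ]
}}

```text
time_s: 30.45
eef_pos: [0.5151, -0.0922, 0.2632]
ee_rot: [0.003, 0.012, 1.0, -0.001]
contact_force: [0.5, 0.6, 0.2]
width: 0.0003
```

```bash
python3 look.py w16; python3 - <<'E'
from jig import *
from cell import arm
o,ex,ey=fr('red'); print(w('red',-44.5,69))
def P(th,sgn,r=65,hx=11,hy=14.5):
    a=np.radians(th);u=-np.array([np.cos(a),np.sin(a)]);n=np.array([-np.sin(a),np.cos(a)])
    return np.array([-44.5,69])+r*u+sgn*n*(7+hx*abs(n[0])+hy*abs(n[1]))
s=arm.sense();print(s['eef_pos'])
for t in (53,60,65,70,75,80,85,88,90,92): q=P(t,1); print(t,q.round(0),w('red',*q).round(0))
E
```

```text
30.45 [ 0.5151 -0.0922  0.2632] [ 0.0034  0.0116  0.9999 -0.0013]
red 0.05 px [185. 234.] c [ 574. -189.] size [78.4 15.2] longaxis deg 68.6
blue 0.022 px [527. 307.] c [682.  186.6] size [75.4 11.3] longaxis deg 85.5
blue 0.05 px [527. 307.] c [664.5 166.3] size [69.9 10.5] longaxis deg 85.5
yellow 0.02 px [399. 276.] c [653.8  32.6] size [80.9 74.1] longaxis deg 89.9
[ 593.78618788 -147.4605855 ]
[ 0.51453302 -0.09062903  0.26106189]
53 [-103.   32.] [ 537. -188.]
60 [-98.  25.] [ 543. -195.]
65 [-93.  20.] [ 548. -199.]
70 [-88.  16.] [ 554. -203.]
75 [-82.  12.] [ 560. -207.]
80 [-76.   9.] [ 566. -210.]
85 [-69.   6.] [ 573. -212.]
88 [-65.   5.] [ 577. -213.]
90 [-63.   4.] [ 580. -213.]
92 [-61.   3.] [ 581. -214.]
```

View pics/w16.png

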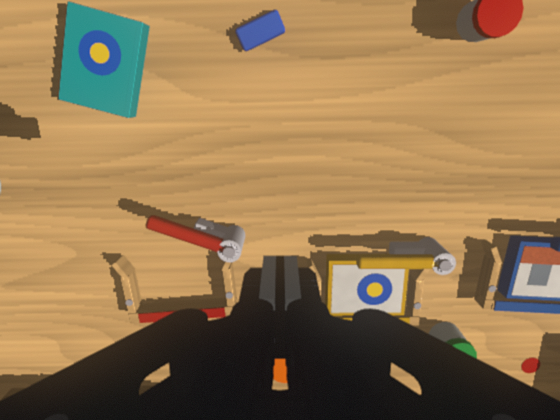

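>>> {"api": "servo_tool", "payload": {
  "deltas": [
    {"dp":[-24,-96,100],"roll":-0.08},
    {"dp":[-24,-96,100],"roll":-0.08},
    {"dp":[-24,-96,100],"roll":-0.08},
    {"dp":[-24,-96,100],"roll":-0.08},
    {"dp":[-24,-96,180],"roll":-0.08},
    {"dp":[-24,-96,231],"roll":-0.08},
    {"dp":[-24,-96,231],"roll":-0.08},
    {"dp":[-24,-96,231],"roll":-0.08}
  ]
}}

```text
time_s: 31.3
eef_pos: [0.5343, -0.1835, 0.0248]
ee_rot: [-0.003, -0.03, 1.0, 0.002]
contact_force: [-0.4, -0.1, 0.5]
width: -0.0
```

```bash
python3 look.py w17; python3 - <<'E'
from jig import *
from cell import arm
o,ex,ey=fr('red'); p=arm.sense()['eef_pos'][:2]*1000-o; print(p@ex,p@ey)
E
```

```text
31.3 [ 0.5343 -0.1835  0.0248] [-0.0031 -0.0301  0.9995  0.0017]
-104.86298517424697 35.805701409983634
```

View pics/w17.png

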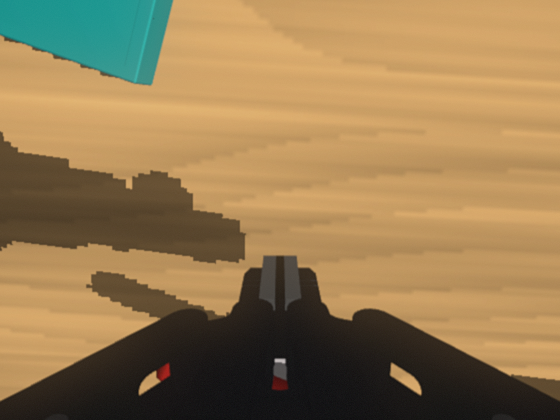

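>>> {"api": "servo_tool", "payload": {
  "deltas": [
    {"dp":[0,0,-3],"roll":0},
    {"dp":[-7,-11,-3],"roll":0},
    {"dp":[-12,-16,-3],"roll":0},
    {"dp":[-17,-20,-3],"roll":0},
    {"dp":[-23,-24,-3],"roll":0},
    {"dp":[-29,-27,-3],"roll":0},
    {"dp":[-36,-30,-3],"roll":0},
    {"dp":[-40,-31,-3],"roll":0},
    {"dp":[-42,-32,-3],"roll":0},
    {"dp":[-42,-32,-3],"roll":0}
  ]
}}

```text
time_s: 32.35
eef_pos: [0.58, -0.2151, 0.0312]
ee_rot: [0.0, -0.03, 1.0, -0.0]
contact_force: [0.1, -0.2, 0.3]
width: 0.0001
```

>>> {"api": "servo_tool", "payload": {
  "deltas": [
    {"dp":[-1,0,0],"roll":0},
    {"dp":[-2,0,0],"roll":0},
    {"dp":[-2,0,0],"roll":0}
  ]
}}

```text
time_s: 32.65
eef_pos: [0.5803, -0.2151, 0.0312]
ee_rot: [-0.002, -0.03, 1.0, 0.0]
contact_force: [-9.4, -2.7, 3.1]
width: 0.0
```

On the stop, so I back off and check everything from above.

>>> {"api": "servo_tool", "payload": {
  "deltas": [
    {"dp":[12,0,0],"roll":0},
    {"dp":[20,0,-40],"roll":0},
    {"dp":[40,0,-90],"roll":0},
    {"dp":[50,50,-140],"roll":0}
  ]
}}

```text
time_s: 33.05
eef_pos: [0.5328, -0.1863, 0.1558]
ee_rot: [0.001, -0.028, 1.0, -0.001]
contact_force: [0.4, 0.6, -0.4]
width: -0.0001
```

>>> {"api": "servo_tool", "payload": {
  "hand": 1,
  "deltas": [
    {"dp":[10,70,-190],"roll":0},
    {"dp":[10,70,-190],"roll":0},
    {"dp":[10,70,-190],"roll":0},
    {"dp":[10,70,-190],"roll":0},
    {"dp":[10,70,-190],"roll":0},
    {"dp":[10,70,-190],"roll":0},
    {"dp":[10,70,-190],"roll":0}
  ]
}}

```text
time_s: 33.75
eef_pos: [0.519, -0.115, 0.3425]
ee_rot: [-0.001, -0.03, 1.0, 0.0]
contact_force: [0.0, 0.6, 0.0]
width: 0.0851
```

```bash
python3 look.py w18
```

```text
33.75 [ 0.519  -0.115   0.3425] [-6.000e-04 -2.950e-02  9.996e-01  3.000e-04]
red 0.022 px [202. 276.] c [ 683.4 -210.7] size [11.8 98. ] longaxis deg 93.3
red 0.05 px [202. 276.] c [ 669.2 -205.2] size [11.1 92.1] longaxis deg 93.3
red 0.022 px [211. 221.] c [ 604.1 -199. ] size [14.9 80.1] longaxis deg 93.3
red 0.05 px [211. 221.] c [ 594.7 -194.2] size [14.  75.3] longaxis deg 93.3
blue 0.022 px [502. 291.] c [682.8 198.6] size [99.6 11.1] longaxis deg 85.6
blue 0.05 px [502. 291.] c [668.6 179.3] size [93.6 10.4] longaxis deg 85.6
blue 0.02 px [517. 261.] c [636.3 211. ] size [94.3 76.3] longaxis deg 85.5
```

>>> {"api": "servo_tool", "payload": {
  "deltas": [
    {"dp":[0,180,0],"roll":0},
    {"dp":[0,180,0],"roll":0},
    {"dp":[0,180,0],"roll":0},
    {"dp":[0,180,0],"roll":0},
    {"dp":[0,180,0],"roll":0},
    {"dp":[0,180,0],"roll":0}
  ]
}}

```text
time_s: 34.4
eef_pos: [0.5087, 0.0649, 0.3426]
ee_rot: [-0.001, -0.03, 1.0, -0.0]
contact_force: [0.6, 0.9, 0.8]
width: 0.0852
```

```bash
python3 look.py w19; python3 - <<'E'
from h import *
im=arm.grab_frame('scene'); cv2.imwrite('pics/s19.png',im)
im=arm.grab_frame('top'); cv2.imwrite('pics/t19.png',cv2.resize(im[130:290,160:400],None,fx=3.3,fy=3.3,interpolation=cv2.INTER_CUBIC))
E
```

```text
34.4 [0.5087 0.0649 0.3426] [-0.001  -0.0301  0.9995 -0.    ]
red 0.022 px [ 67. 276.] c [ 683.1 -211.3] size [10.3 99.8] longaxis deg 93.4
red 0.05 px [ 67. 276.] c [ 668.3 -195. ] size [ 9.7 93.8] longaxis deg 93.4
red 0.022 px [ 62. 220.] c [ 604.6 -211.3] size [13.5 78.3] longaxis deg 93.4
red 0.05 px [ 62. 220.] c [ 594.5 -194.9] size [12.7 73.6] longaxis deg 93.4
blue 0.022 px [363. 291.] c [681.8 188.4] size [79.7 10.6] longaxis deg 85.6
blue 0.05 px [363. 291.] c [667.  180.6] size [74.8 10. ] longaxis deg 85.6
```

View pics/w18.png

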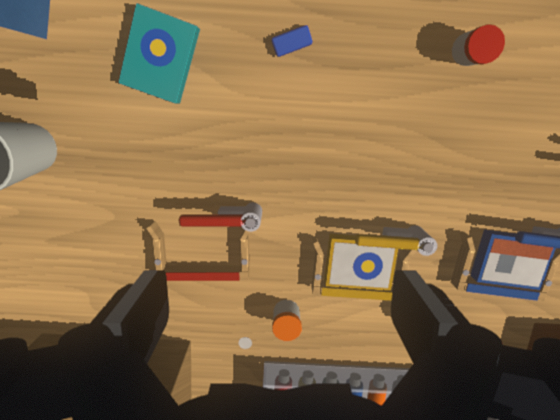

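View pics/w19.png

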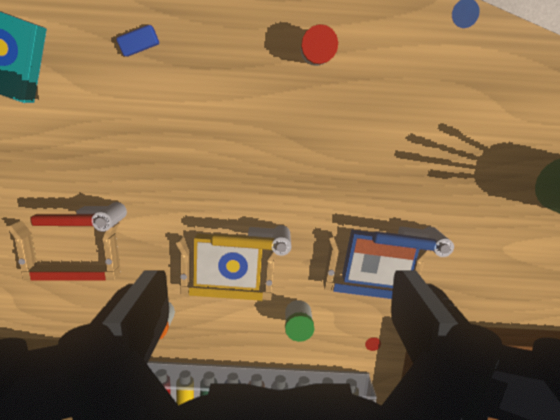

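View pics/s19.png

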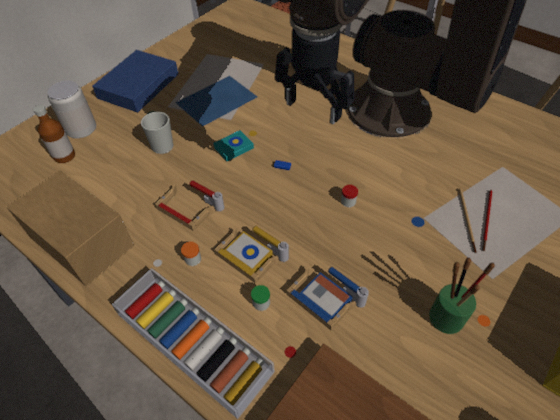

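Red's lever is parallel to its fence (93.4° for both). In the masks the blue and yellow bars merge with their canvases, so I fit their rear edges and compare those with the fences.

```bash
python3 - <<'E'
from h import *
from jig import *
import pickle
c=pickle.load(open('w19.pkl','rb')); im=cv2.imread('pics/w19.png')
for col,(u0,u1),zz in (('yellow',(216,266),.05),('blue',(380,428),.05)):
    m=mask(im,col,smin=SM[col],vmin=45)
    pts=[(u,200+np.argmax(m[200:300,u]>0)) for u in range(u0,u1)]
    P=onz(c,pts,zz)[:,:2]*1000
    vx,vy,x0,y0=cv2.fitLine(P.astype(np.float32),cv2.DIST_HUBER,0,.01,.01).ravel()
    o,ex,ey=fr(col); q=(P-o); print(col,'bar rear edge deg',round(np.degrees(np.arctan2(vy,vx))%180,2),'fence deg',90+J[col][1],'edge jig x mean',(q@ex).mean().round(1),'expect -51.5')
    # canvas/fence gap: sample column through canvas front
    for u in ((225,245) if col=='yellow' else (355,370)):
        h=cv2.cvtColor(im,cv2.COLOR_BGR2HSV)[270:305,u]; print(u,[tuple(int(t) for t in x) for x in h[::2]])
cv2.imwrite('pics/w19b.png',cv2.resize(im[215:310,170:460],None,fx=2.7,fy=2.7,interpolation=cv2.INTER_CUBIC))
E
```

```text
yellow bar rear edge deg 89.09 fence deg 88.8 edge jig x mean -52.3 expect -51.5
225 [(113, 147, 154), (113, 142, 151), (113, 145, 151), (114, 113, 153), (13, 17, 178), (17, 33, 195), (16, 30, 193), (16, 35, 195), (20, 141, 186), (19, 167, 124), (20, 181, 151), (21, 192, 182), (21, 191, 182), (21, 197, 180), (18, 138, 188), (16, 123, 193), (17, 125, 194), (17, 127, 195)]
245 [(113, 149, 151), (114, 112, 153), (165, 9, 167), (17, 35, 196), (18, 31, 195), (18, 32, 194), (18, 32, 193), (18, 30, 194), (17, 37, 194), (20, 184, 183), (19, 156, 116), (21, 192, 170), (21, 194, 183), (21, 196, 181), (21, 189, 182), (18, 133, 200), (17, 126, 194), (17, 125, 189)]
blue bar rear edge deg 85.26 fence deg 85.4 edge jig x mean -51.2 expect -51.5
355 [(17, 31, 189), (16, 30, 188), (18, 33, 188), (17, 31, 188), (16, 33, 192), (116, 13, 152), (111, 121, 126), (15, 93, 82), (114, 82, 100), (110, 124, 125), (111, 116, 125), (110, 126, 127), (4, 28, 128), (17, 126, 182), (17, 126, 176), (17, 125, 183), (17, 126, 186), (17, 125, 194)]
370 [(30, 2, 113), (20, 12, 128), (16, 31, 190), (18, 30, 189), (17, 28, 189), (17, 33, 192), (114, 26, 146), (110, 126, 128), (15, 95, 83), (113, 88, 102), (110, 124, 127), (110, 121, 124), (110, 130, 126), (11, 58, 140), (17, 127, 185), (17, 125, 177), (17, 125, 171), (17, 125, 180)]
```

View pics/w19b.png

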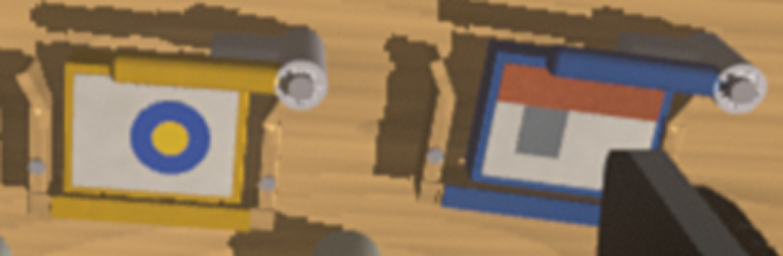

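Both levers sit on their stops: bar angles are within 0.3° of the fences and edges within 1 mm of the expected place. A thin dark line shows between canvas and fence, so I measure it in the close-ups taken after each push.

```bash
python3 - <<'E'
from h import *
from jig import *
import pickle
for n,col,us in (('w9','blue',(250,290,320)),('w15','yellow',(250,290,320))):
    c=pickle.load(open(n+'.pkl','rb')); im=cv2.imread(f'pics/{n}.png'); h=cv2.cvtColor(im,cv2.COLOR_BGR2HSV)
    o,ex,ey=fr(col)
    # predicted rows in column-ish for jig x lines
    for x,z in ((-35,.02),(35,.02),(35,.022),(47,.022)):
        print(col,x,z,proj(c,np.r_[(o+x*ex)/1000,z]).round(1))
    for u in us: print(u,[(r,*[int(t) for t in h[r,u]]) for r in range(350,376)])
    y0=cv2.resize(im[260:385,200:360],None,fx=4.5,fy=4.5,interpolation=cv2.INTER_NEAREST); cv2.imwrite(f'pics/{n}z.png',y0)
E
```

```text
blue -35 0.02 [[279.4 284.2]]
blue 35 0.02 [[279.3 359. ]]
blue 35 0.022 [[279.3 360.6]]
blue 47 0.022 [[279.3 372.6]]
250 [(350, 16, 28, 219), (351, 16, 28, 217), (352, 17, 29, 220), (353, 17, 24, 212), (354, 113, 19, 175), (355, 109, 96, 157), (356, 109, 140, 153), (357, 109, 137, 147), (358, 113, 66, 100), (359, 12, 73, 87), (360, 13, 61, 79), (361, 116, 54, 81), (362, 110, 123, 120), (363, 109, 135, 142), (364, 109, 134, 146), (365, 109, 136, 144), (366, 109, 137, 143), (367, 109, 139, 143), (368, 109, 137, 145), (369, 109, 139, 145), (370, 109, 138, 146), (371, 109, 143, 146), (372, 109, 151, 147), (373, 112, 96, 143), (374, 11, 56, 160), (375, 17, 115, 204)]
290 [(350, 17, 27, 219), (351, 17, 27, 219), (352, 18, 29, 221), (353, 17, 25, 214), (354, 114, 15, 175), (355, 110, 90, 158), (356, 109, 135, 155), (357, 109, 127, 148), (358, 117, 45, 102), (359, 14, 77, 93), (360, 16, 62, 86), (361, 117, 53, 87), (362, 110, 120, 132), (363, 109, 128, 147), (364, 109, 130, 145), (365, 109, 131, 144), (366, 109, 130, 145), (367, 109, 128, 147), (368, 109, 133, 146), (369, 110, 131, 146), (
[... 1742 characters left out ...]
, 194), (369, 21, 193, 192), (370, 21, 193, 193), (371, 21, 196, 190), (372, 20, 172, 196), (373, 18, 133, 205), (374, 17, 124, 206), (375, 17, 124, 207)]
320 [(350, 18, 27, 208), (351, 17, 25, 207), (352, 16, 33, 206), (353, 18, 109, 199), (354, 21, 185, 198), (355, 21, 199, 188), (356, 20, 172, 145), (357, 18, 115, 102), (358, 17, 102, 95), (359, 19, 133, 98), (360, 21, 176, 139), (361, 21, 193, 182), (362, 21, 192, 195), (363, 21, 195, 195), (364, 21, 199, 192), (365, 21, 199, 192), (366, 21, 197, 192), (367, 21, 197, 194), (368, 21, 198, 193), (369, 21, 202, 192), (370, 22, 202, 191), (371, 21, 201, 192), (372, 20, 174, 194), (373, 18, 135, 196), (374, 17, 123, 195), (375, 17, 124, 194)]
```

View pics/w15z.png

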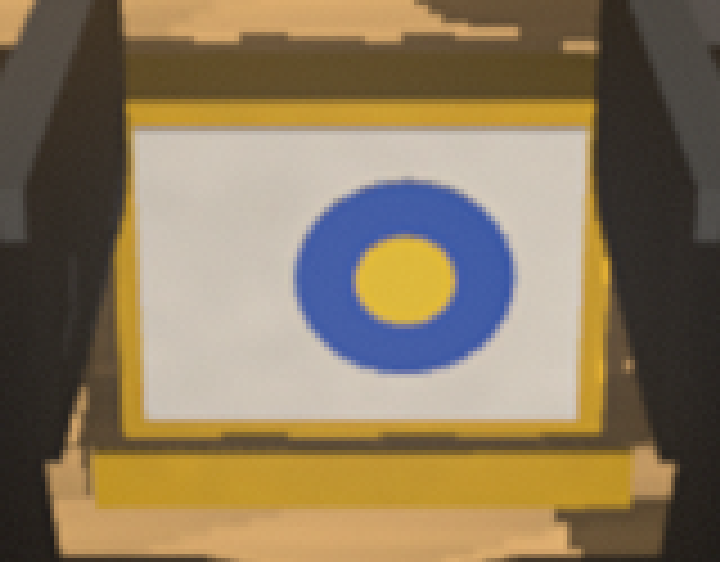

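View pics/w9z.png

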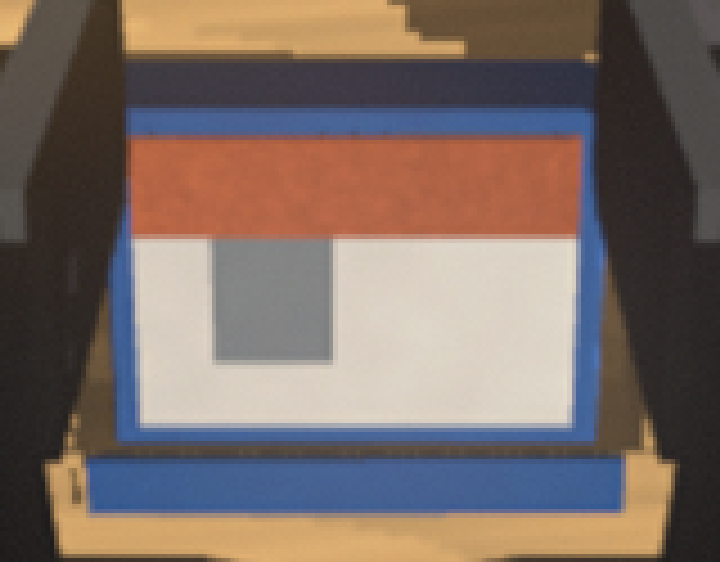

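The line is about 3 px, of which 1.6 px is the fence face showing above the canvas. That leaves a possible 1–2 mm gap, so I look straight down on the fences to settle it.

>>> {"api": "servo_tool", "payload": {
  "deltas": [
    {"dp":[-253,20,0],"roll":0},
    {"dp":[-253,20,0],"roll":0},
    {"dp":[-253,20,0],"roll":0},
    {"dp":[-253,20,0],"roll":0},
    {"dp":[-253,20,0],"roll":0},
    {"dp":[-253,20,0],"roll":0},
    {"dp":[-253,20,180],"roll":0},
    {"dp":[-253,20,180],"roll":0},
    {"dp":[-253,20,180],"roll":0},
    {"dp":[-253,20,180],"roll":0},
    {"dp":[-253,20,180],"roll":0},
    {"dp":[-253,20,180],"roll":0}
  ]
}}

```text
time_s: 35.75
eef_pos: [0.7605, 0.0988, 0.1649]
ee_rot: [0.0, -0.029, 1.0, 0.0]
contact_force: [0.8, 0.2, 1.4]
width: 0.0856
```

```bash
python3 look.py w20; python3 - <<'E'
from h import *
im=cv2.imread('pics/w20.png')
cv2.imwrite('pics/w20z.png',cv2.resize(im[0:200,:],None,fx=1.42,fy=1.42,interpolation=cv2.INTER_CUBIC))
E
```

```text
35.75 [0.7605 0.0988 0.1649] [ 3.000e-04 -2.910e-02  9.996e-01  0.000e+00]
blue 0.022 px [423.  95.] c [681.9 198. ] size [100.   11.8] longaxis deg 85.5
blue 0.05 px [423.  95.] c [682.6 187.8] size [90.2 10.6] longaxis deg 85.5
blue 0.02 px [445.  57.] c [643.8 208.1] size [89.7 62.1] longaxis deg 85.9
yellow 0.02 px [154.  68.] c [664.9   0.9] size [101.9  75.7] longaxis deg 89.0
```

View pics/w20.png

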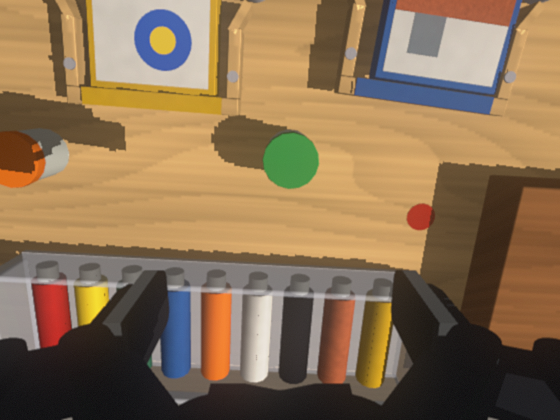

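```bash
python3 - <<'E'
from h import *
from jig import *
import pickle
c=pickle.load(open('w20.pkl','rb')); im=cv2.imread('pics/w20.png'); h=cv2.cvtColor(im,cv2.COLOR_BGR2HSV)
for col,ys in (('yellow',(20,0,-20)),('blue',(20,0,-20))):
  o,ex,ey=fr(col)
  for y in ys:
    a=[proj(c,np.r_[(o+x*ex+y*ey)/1000,z])[0].round(1).tolist() for x,z in ((35,.02),(35,.022),(47,.022))]
    u=int(a[0][0]); r0=int(a[0][1]); print(col,y,a,[(r,*[int(t) for t in h[r,u]]) for r in range(r0-8,r0+8)])
z1=cv2.resize(im[70:125,60:250],None,fx=4,fy=4,interpolation=cv2.INTER_NEAREST); z2=cv2.resize(im[65:120,340:530],None,fx=4,fy=4,interpolation=cv2.INTER_NEAREST)
cv2.imwrite('pics/w20zz.png',np.vstack([z1,z2]))
E
```

```text
yellow 20 [[180.9, 94.9], [180.2, 94.9], [180.1, 111.9]] [(86, 16, 35, 210), (87, 18, 109, 203), (88, 20, 183, 199), (89, 21, 193, 201), (90, 21, 193, 200), (91, 21, 190, 201), (92, 21, 190, 191), (93, 20, 176, 145), (94, 21, 179, 158), (95, 21, 191, 192), (96, 21, 194, 201), (97, 21, 192, 202), (98, 21, 195, 200), (99, 21, 193, 201), (100, 21, 197, 201), (101, 21, 194, 201)]
yellow 0 [[153.3, 92.6], [152.4, 92.6], [152.6, 109.7]] [(84, 19, 55, 207), (85, 20, 126, 199), (86, 21, 185, 197), (87, 21, 194, 197), (88, 21, 190, 196), (89, 21, 192, 198), (90, 21, 190, 196), (91, 20, 186, 181), (92, 21, 182, 175), (93, 21, 189, 188), (94, 21, 191, 195), (95, 21, 194, 196), (96, 21, 192, 195), (97, 21, 191, 196), (98, 21, 194, 195), (99, 21, 193, 197)]
yellow -20 [[125.6, 90.4], [124.5, 90.3], [125.1, 107.5]] [(82, 19, 81, 201), (83, 20, 150, 195), (84, 21, 192, 191), (85, 21, 193, 193), (86, 21, 192, 195), (87, 21, 190, 187), (88, 20, 175, 130), (89, 20, 163, 116), (90, 21, 189, 177), (91, 21, 192, 199), (92, 21, 193, 198), (93, 22, 195, 196), (94, 22, 197, 195), (95, 21, 195, 197), (96, 21
[... 490 characters left out ...]
147), (81, 109, 131, 148), (82, 109, 132, 147), (83, 110, 123, 135), (84, 112, 93, 102), (85, 118, 40, 76), (86, 117, 35, 80), (87, 111, 92, 117), (88, 110, 117, 137), (89, 110, 124, 142), (90, 109, 124, 140), (91, 109, 124, 140), (92, 109, 124, 138), (93, 109, 122, 140), (94, 110, 122, 140), (95, 110, 121, 139)]
blue -20 [[397.5, 84.1], [398.3, 84.0], [394.6, 101.2]] [(76, 109, 129, 146), (77, 109, 131, 146), (78, 109, 130, 147), (79, 110, 127, 133), (80, 112, 93, 99), (81, 120, 41, 74), (82, 123, 36, 79), (83, 111, 92, 117), (84, 109, 125, 137), (85, 109, 127, 141), (86, 109, 127, 141), (87, 109, 126, 140), (88, 109, 125, 139), (89, 109, 124, 140), (90, 109, 124, 140), (91, 109, 125, 139)]
```

View pics/w20zz.png

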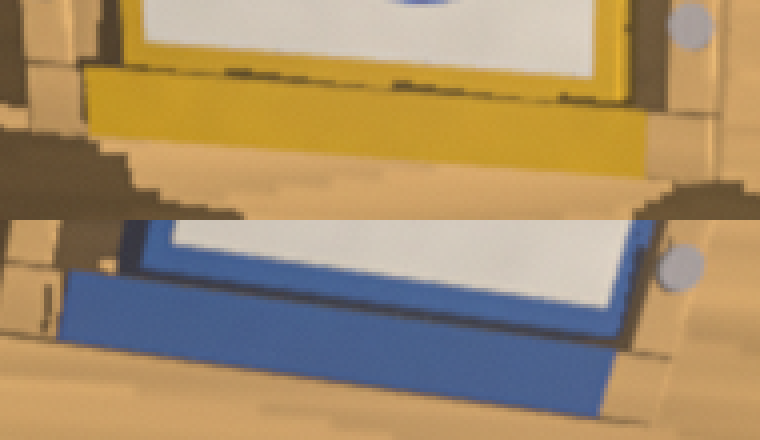

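Yellow is tight against its fence. Blue shows an even gap of about 1.5 mm, which isn't flush. I reopen the blue lever, push again more firmly, and re-lock it.

>>> {"api": "servo_tool", "payload": {
  "hand": 0,
  "deltas": [
    {"dp":[124,0,-20],"roll":0.14},
    {"dp":[124,0,-20],"roll":0.14},
    {"dp":[124,0,-20],"roll":0.14},
    {"dp":[124,119,-20],"roll":0.14},
    {"dp":[124,119,-20],"roll":0.14},
    {"dp":[124,119,-20],"roll":0.14},
    {"dp":[124,119,-20],"roll":0.14},
    {"dp":[124,119,50],"roll":0.14},
    {"dp":[124,119,100],"roll":0.14},
    {"dp":[124,119,100],"roll":0.14}
  ]
}}

```text
time_s: 36.8
eef_pos: [0.6285, 0.2095, 0.061]
ee_rot: [-0.002, 0.041, 0.999, -0.0]
contact_force: [-0.4, -0.4, -0.3]
width: 0.0001
```

```bash
python3 look.py w21; python3 - <<'E'
from jig import *
from cell import arm
o,ex,ey=fr('blue'); p=arm.sense()['eef_pos'][:2]*1000-o; cur=np.array([p@ex,p@ey]); print(cur)
def P(th,sgn,r=65,hx=11,hy=14.5):
    a=np.radians(th);u=-np.array([np.cos(a),np.sin(a)]);n=np.array([-np.sin(a),np.cos(a)])
    return np.array([-44.5,69])+r*u+sgn*n*(7+hx*abs(n[0])+hy*abs(n[1]))
for t in (100,90,80,70,60,50,40,30,20,12,5,2):
    q=P(t,-1); d=q-cur; print(t,q.round(0),'dp',round(-d[0]),round(d[1]))
E
```

```text
36.8 [0.6285 0.2095 0.061 ] [-1.500e-03  4.080e-02  9.992e-01 -5.000e-04]
blue 0.02 px [315. 216.] c [620.5 214.5] size [101.6  74.5] longaxis deg 69.2
[-14.37283601   6.91491448]
100 [-13.   9.] dp -1 2
90 [-27.   4.] dp 12 -3
80 [-36.   1.] dp 21 -5
70 [-46.   0.] dp 31 -7
60 [-56.   1.] dp 42 -6
50 [-67.   3.] dp 53 -4
40 [-78.   8.] dp 64 1
30 [-88.  15.] dp 74 8
20 [-97.  24.] dp 83 17
12 [-103.   33.] dp 89 26
5 [-107.   41.] dp 93 34
2 [-109.   45.] dp 94 38
```

View pics/w21.png

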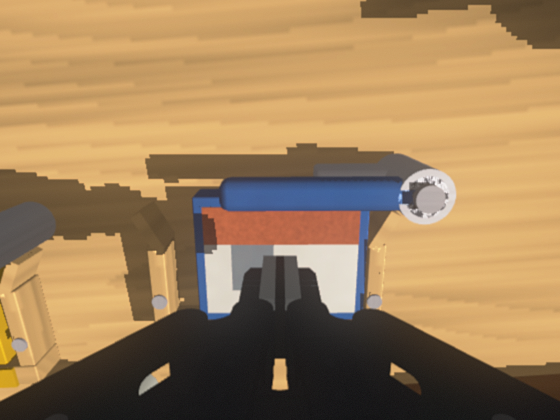

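>>> {"api": "servo_tool", "payload": {
  "deltas": [
    {"dp":[0,0,15],"roll":0},
    {"dp":[0,0,27],"roll":0},
    {"dp":[0,0,27],"roll":0},
    {"dp":[12,-3,27],"roll":0},
    {"dp":[21,-5,27],"roll":0},
    {"dp":[31,-7,28],"roll":0},
    {"dp":[42,-6,29],"roll":0},
    {"dp":[53,-4,29],"roll":0},
    {"dp":[64,1,29],"roll":0},
    {"dp":[74,8,29],"roll":0},
    {"dp":[83,17,29],"roll":0},
    {"dp":[89,26,29],"roll":0},
    {"dp":[93,34,29],"roll":0},
    {"dp":[94,40,29],"roll":0},
    {"dp":[94,40,29],"roll":0},
    {"dp":[94,28,29],"roll":0},
    {"dp":[94,10,-10],"roll":0},
    {"dp":[80,-7,-10],"roll":0},
    {"dp":[78,-7,-10],"roll":0},
    {"dp":[78,-7,-10],"roll":0}
  ]
}}

```text
time_s: 38.85
eef_pos: [0.5511, 0.2103, 0.0736]
ee_rot: [-0.0, 0.041, 0.999, 0.0]
contact_force: [0.4, 0.2, -0.0]
width: 0.0
```

```bash
python3 look.py w22; python3 - <<'E'
from jig import *
from cell import arm
o,ex,ey=fr('blue'); p=arm.sense()['eef_pos'][:2]*1000-o; cur=np.array([p@ex,p@ey]); print(cur)
E
```

```text
38.85 [0.5511 0.2103 0.0736] [-2.000e-04  4.100e-02  9.992e-01  1.000e-04]
blue 0.05 px [419. 252.] c [555.1 274.2] size [14.7 81.9] longaxis deg 175.5
[-91.62919123   2.04234795]
```

View pics/w22.png

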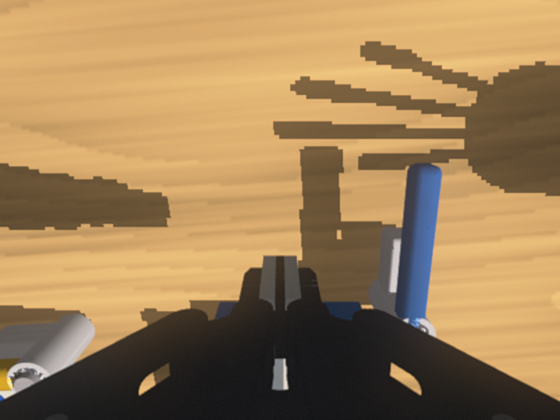

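>>> {"api": "servo_tool", "payload": {
  "hand": 0.5,
  "deltas": [
    {"dp":[0,-2,20],"roll":0},
    {"dp":[0,-2,40],"roll":0},
    {"dp":[0,-2,69],"roll":0},
    {"dp":[0,-2,69],"roll":0},
    {"dp":[-12,-2,69],"roll":0},
    {"dp":[-24,-2,69],"roll":0},
    {"dp":[-34,-2,69],"roll":0},
    {"dp":[-40,-2,69],"roll":0},
    {"dp":[-43,-2,69],"roll":0},
    {"dp":[-45,-2,69],"roll":0},
    {"dp":[-46,-2,69],"roll":0},
    {"dp":[-47,-2,69],"roll":0}
  ]
}}

```text
time_s: 40.1
eef_pos: [0.5958, 0.2048, 0.0048]
ee_rot: [-0.002, 0.04, 0.999, -0.0]
contact_force: [-12.5, 0.6, 8.5]
width: 0.0428
```

>>> {"api": "servo_tool", "payload": {
  "deltas": [
    {"dp":[-1,0,0],"roll":0},
    {"dp":[-2,0,0],"roll":0},
    {"dp":[-2,0,0],"roll":0}
  ]
}}

```text
time_s: 40.4
eef_pos: [0.5959, 0.2047, 0.0047]
ee_rot: [-0.004, 0.04, 0.999, -0.001]
contact_force: [-17.1, 0.5, 11.6]
width: 0.0427
```

>>> {"api": "servo_tool", "payload": {
  "deltas": [
    {"dp":[6,0,0],"roll":0},
    {"dp":[12,0,-30],"roll":0},
    {"dp":[12,0,-80],"roll":0},
    {"dp":[-40,0,-130],"roll":0},
    {"dp":[-80,0,-150],"roll":0},
    {"dp":[-120,0,-150],"roll":0},
    {"dp":[-150,0,-150],"roll":0},
    {"dp":[-150,0,-150],"roll":0}
  ]
}}

```text
time_s: 41.2
eef_pos: [0.7522, 0.1915, 0.1543]
ee_rot: [0.001, 0.041, 0.999, 0.0]
contact_force: [0.7, 0.2, -1.0]
width: 0.0428
```

```bash
python3 look.py w23; python3 - <<'E'
from h import *
from jig import *
import pickle
c=pickle.load(open('w23.pkl','rb')); im=cv2.imread('pics/w23.png'); h=cv2.cvtColor(im,cv2.COLOR_BGR2HSV)
o,ex,ey=fr('blue'); print('cam',c['extrinsics'][:3,3])
for y in (20,0,-20):
    a=[proj(c,np.r_[(o+x*ex+y*ey)/1000,z])[0].round(1).tolist() for x,z in ((-35,.02),(35,.02),(35,.022),(47,.022))]
    u=int(a[1][0]); r0=int(a[1][1]); print(y,a,[(r,*[int(t) for t in h[r,u]]) for r in range(r0-8,r0+8)])
cv2.imwrite('pics/w23z.png',cv2.resize(im[0:150,180:380],None,fx=4,fy=4,interpolation=cv2.INTER_NEAREST))
E
```

```text
41.2 [0.7522 0.1915 0.1543] [1.100e-03 4.120e-02 9.992e-01 1.000e-04]
yellow 0.05 px [291. 352.] c [868.1 190.5] size [20.7 67.3] longaxis deg 179.1
yellow 0.02 px [46. 90.] c [662.1  23.7] size [62.6 83.3] longaxis deg 176.9
cam [0.68071384 0.19646215 0.29695738]
20 [[312.5, -23.0], [310.3, 90.3], [310.5, 90.2], [310.2, 108.1]] [(82, 115, 37, 180), (83, 111, 112, 166), (84, 110, 125, 165), (85, 110, 121, 165), (86, 110, 121, 167), (87, 110, 121, 165), (88, 110, 115, 155), (89, 111, 102, 138), (90, 110, 110, 150), (91, 110, 117, 159), (92, 110, 116, 160), (93, 110, 118, 158), (94, 110, 115, 159), (95, 110, 115, 159), (96, 110, 117, 159), (97, 110, 116, 158)]
0 [[281.6, -22.9], [281.7, 90.3], [281.7, 90.3], [281.7, 108.2]] [(82, 112, 32, 186), (83, 110, 105, 168), (84, 110, 126, 164), (85, 110, 123, 166), (86, 109, 123, 166), (87, 110, 122, 167), (88, 110, 118, 156), (89, 110, 97, 129), (90, 110, 112, 146), (91, 110, 118, 160), (92, 109, 120, 162), (93, 110, 120, 163), (94, 110, 120, 161), (95, 111, 120, 162), (96, 110, 120, 160), (97, 111, 120, 160)]
-20 [[250.7, -22.9], [253.1, 90.4], [252.9, 90.4], [253.3, 108.3]] [(82, 117, 15, 173), (83, 110, 100, 163), (84, 109, 132, 164), (85, 109, 131, 166), (86, 109, 128, 165), (87, 109, 128, 165), (88, 110, 122, 157), (89, 111, 103, 129), (90, 110, 115, 148), (91, 109, 123, 159), (92, 110, 121, 160), (93, 110, 120, 157), (94, 110, 123, 157), (95, 109, 124, 156), (96, 110, 123, 158), (97, 110, 120, 157)]
```

View pics/w23z.png

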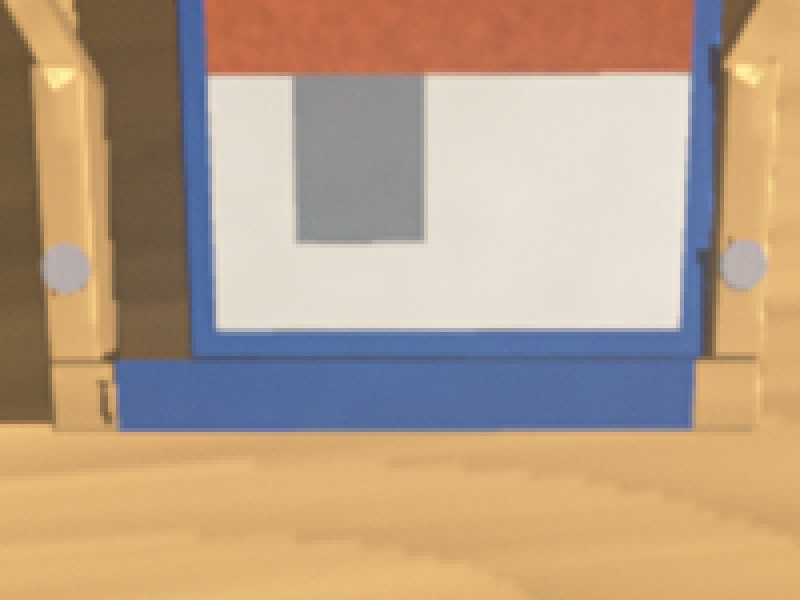

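Now truly flush, with only a hairline left. Re-lock blue.

>>> {"api": "servo_tool", "payload": {
  "hand": 0,
  "deltas": [
    {"dp":[216,1,0],"roll":0},
    {"dp":[216,1,0],"roll":0},
    {"dp":[216,1,0],"roll":0},
    {"dp":[216,1,0],"roll":0},
    {"dp":[216,1,0],"roll":0},
    {"dp":[216,1,0],"roll":0},
    {"dp":[216,1,0],"roll":0}
  ]
}}

```text
time_s: 41.95
eef_pos: [0.534, 0.2112, 0.1554]
ee_rot: [0.001, 0.04, 0.999, 0.0]
contact_force: [0.4, -0.1, -0.7]
width: 0.0004
```

```bash
python3 look.py w24; python3 - <<'E'
from jig import *
from cell import arm
o,ex,ey=fr('blue'); p=arm.sense()['eef_pos'][:2]*1000-o; cur=np.array([p@ex,p@ey]); print(cur,arm.sense()['eef_pos'][2])
E
```

```text
41.95 [0.534  0.2112 0.1554] [6.000e-04 4.010e-02 9.992e-01 2.000e-04]
blue 0.022 px [377. 227.] c [566.2 283.4] size [12.  90.7] longaxis deg 175.4
blue 0.05 px [377. 227.] c [555.7 276.6] size [10.8 81.5] longaxis deg 175.4
yellow 0.05 px [ 44. 316.] c [605.3  27.1] size [68.7 20.9] longaxis deg 88.9
[-107.67930512    1.14187546] 0.15510733951222944
```

>>> {"api": "servo_tool", "payload": {
  "hand": 0,
  "deltas": [
    {"dp":[2,50,0],"roll":0},
    {"dp":[2,97,0],"roll":0},
    {"dp":[2,97,0],"roll":0},
    {"dp":[2,97,50],"roll":0},
    {"dp":[2,97,100],"roll":0},
    {"dp":[2,97,123],"roll":0},
    {"dp":[2,97,123],"roll":0},
    {"dp":[2,90,123],"roll":0},
    {"dp":[5,80,123],"roll":0},
    {"dp":[6,69,123],"roll":0},
    {"dp":[6,58,123],"roll":0},
    {"dp":[3,46,123],"roll":0},
    {"dp":[-2,35,123],"roll":0},
    {"dp":[-10,24,123],"roll":0},
    {"dp":[-20,15,123],"roll":0},
    {"dp":[-32,8,123],"roll":0},
    {"dp":[-41,5,123],"roll":0},
    {"dp":[-44,4,123],"roll":0},
    {"dp":[-45,4,123],"roll":0},
    {"dp":[-45,4,123],"roll":0}
  ]
}}

```text
time_s: 44.0
eef_pos: [0.5792, 0.2114, 0.0318]
ee_rot: [0.0, 0.04, 0.999, -0.0]
contact_force: [-0.4, 0.9, -0.2]
width: 0.0002
```

>>> {"api": "servo_tool", "payload": {
  "deltas": [
    {"dp":[-1,0,0],"roll":0},
    {"dp":[-2,0,0],"roll":0},
    {"dp":[-2,0,0],"roll":0}
  ]
}}

```text
time_s: 44.3
eef_pos: [0.5799, 0.2114, 0.0318]
ee_rot: [-0.001, 0.04, 0.999, -0.0]
contact_force: [-7.1, -0.1, 2.2]
width: 0.0002
```

>>> {"api": "servo_tool", "payload": {
  "hand": 1,
  "deltas": [
    {"dp":[12,0,0],"roll":0},
    {"dp":[20,0,-40],"roll":0},
    {"dp":[40,0,-90],"roll":0},
    {"dp":[60,0,-140],"roll":0},
    {"dp":[80,-50,-190],"roll":0},
    {"dp":[80,-100,-240],"roll":0},
    {"dp":[80,-120,-290],"roll":0},
    {"dp":[80,-120,-320],"roll":0},
    {"dp":[80,-120,-320],"roll":0},
    {"dp":[80,-120,-320],"roll":0}
  ]
}}

```text
time_s: 45.3
eef_pos: [0.492, 0.0973, 0.3555]
ee_rot: [0.004, 0.041, 0.999, 0.0]
contact_force: [0.2, 0.3, -0.3]
width: 0.0853
```

```bash
python3 look.py w25; python3 - <<'E'
from h import *
im=arm.grab_frame('scene'); cv2.imwrite('pics/s25.png',im)
E
```

```text
45.3 [0.492  0.0973 0.3555] [3.700e-03 4.090e-02 9.992e-01 3.000e-04]
red 0.022 px [ 74. 306.] c [ 683.2 -211.3] size [ 13.  100.2] longaxis deg 92.8
red 0.05 px [ 74. 306.] c [ 667.7 -192.8] size [12.3 94.3] longaxis deg 92.8
red 0.022 px [ 60. 256.] c [ 605.6 -213.3] size [14.4 78.3] longaxis deg 94.0
red 0.05 px [ 60. 256.] c [ 594.7 -194.8] size [13.6 73.7] longaxis deg 94.0
blue 0.022 px [360. 284.] c [681.7 194.1] size [89.9  9.3] longaxis deg 85.2
blue 0.05 px [360. 284.] c [666.3 188.7] size [84.6  8.8] longaxis deg 85.2
blue 0.02 px [353. 264.] c [640.7 203.4] size [79.8 66.9] longaxis deg 85.2
blue 0.02 px [392. 240.] c [633.2 230.5] size [78.3 58.8] longaxis deg 85.3
yellow 0.022 px [224. 304.] c [697.5   1.3] size [100.7  12.6] longaxis deg 88.6
yellow 0.05 px [224. 304.] c [681.1   7.3] size [94.7 11.9] longaxis deg 88.6
yellow 0.02 px [224. 273.] c [652.7   6.8] size [98.6 75.7] longaxis deg 88.5
```

View pics/w25.png

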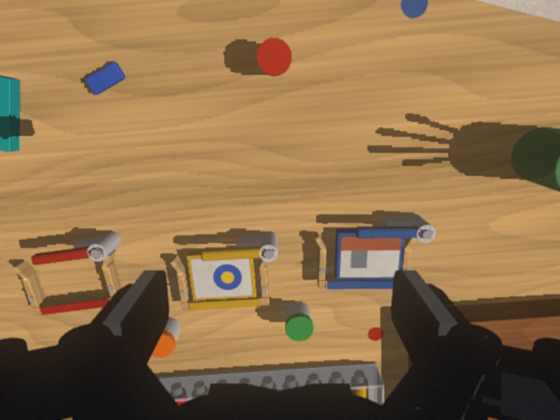

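View pics/s25.png

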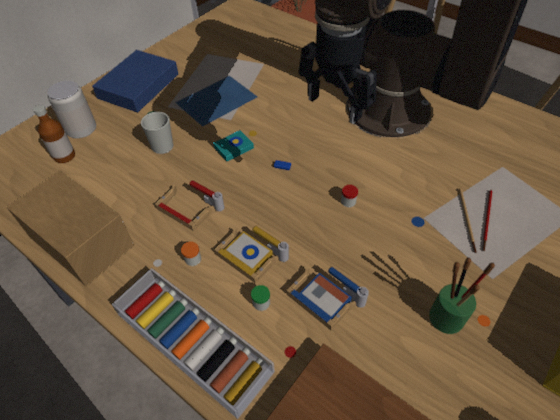

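```bash
python3 - <<'E'
from h import *
from jig import *
import pickle
c=pickle.load(open('w25.pkl','rb')); im=cv2.imread('pics/w25.png')
h=cv2.cvtColor(im,cv2.COLOR_BGR2HSV)
for col,(u0,u1) in (('yellow',(208,255)),('blue',(362,408)),('red',(40,82))):
    m=mask(im,col,smin=SM[col],vmin=45)
    P=onz(c,[(u,205+np.argmax(m[205:300,u]>0)) for u in range(u0,u1)],.05)[:,:2]*1000
    vx,vy,_,_=cv2.fitLine(P.astype(np.float32),cv2.DIST_HUBER,0,.01,.01).ravel()
    o,ex,ey=fr(col); print(col,round(np.degrees(np.arctan2(vy,vx))%180,2),90+J[col][1],((P-o)@ex).mean().round(1))
print([(r,*[int(t) for t in h[r,365]]) for r in range(270,292)])
cv2.imwrite('pics/w25z.png',cv2.resize(im[215:315,160:440],None,fx=2.8,fy=2.8,interpolation=cv2.INTER_CUBIC))
E
```

```text
yellow 88.87 88.8 -52.8
blue 85.26 85.4 -51.2
red 93.81 93.4 -52.4
[(270, 18, 29, 192), (271, 17, 30, 193), (272, 16, 29, 192), (273, 16, 28, 193), (274, 16, 29, 194), (275, 18, 31, 195), (276, 17, 27, 187), (277, 115, 39, 145), (278, 110, 113, 126), (279, 115, 58, 84), (280, 165, 15, 67), (281, 112, 90, 99), (282, 111, 119, 122), (283, 110, 122, 127), (284, 110, 124, 127), (285, 110, 122, 125), (286, 110, 124, 125), (287, 110, 133, 127), (288, 120, 54, 122), (289, 14, 96, 167), (290, 17, 127, 187), (291, 17, 126, 184)]
```

View pics/w25z.png

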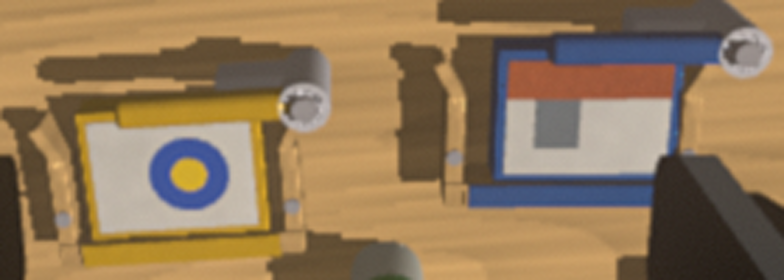

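In the oblique view a dark line remains at the blue fence. I look from directly overhead once more to be certain the re-locking left it flush.

>>> {"api": "servo_tool", "payload": {
  "deltas": [
    {"dp":[-252,115,0],"roll":0},
    {"dp":[-252,115,0],"roll":0},
    {"dp":[-252,115,0],"roll":0},
    {"dp":[-252,115,0],"roll":0},
    {"dp":[-252,115,0],"roll":0},
    {"dp":[-252,115,0],"roll":0},
    {"dp":[-252,115,0],"roll":0},
    {"dp":[-252,115,190],"roll":0},
    {"dp":[-252,115,190],"roll":0},
    {"dp":[-252,115,190],"roll":0},
    {"dp":[-252,115,190],"roll":0},
    {"dp":[-252,115,190],"roll":0},
    {"dp":[-252,115,190],"roll":0}
  ]
}}

```text
time_s: 46.7
eef_pos: [0.7519, 0.1927, 0.162]
ee_rot: [-0.0, 0.04, 0.999, -0.0]
contact_force: [-0.2, 0.8, 0.7]
width: 0.0855
```

```bash
python3 look.py w26; python3 - <<'E'
from h import *
from jig import *
import pickle
c=pickle.load(open('w26.pkl','rb')); im=cv2.imread('pics/w26.png'); h=cv2.cvtColor(im,cv2.COLOR_BGR2HSV)
for col in ('blue','yellow'):
  o,ex,ey=fr(col)
  for y in (20,0,-20):
    a=proj(c,np.r_[(o+35*ex+y*ey)/1000,.022])[0]; u=int(a[0]); r0=int(a[1])
    if 0<=u<560: print(col,y,a.round(1),[(r,*[int(t) for t in h[r,u]]) for r in range(r0-5,r0+5)])
cv2.imwrite('pics/w26z.png',cv2.resize(im[0:150,0:400],None,fx=2,fy=2,interpolation=cv2.INTER_CUBIC))
E
```

```text
46.7 [0.7519 0.1927 0.162 ] [-5.000e-04  4.020e-02  9.992e-01 -1.000e-04]
yellow 0.05 px [290. 350.] c [871.2 190.2] size [20.7 73.7] longaxis deg 179.9
yellow 0.02 px [48. 91.] c [662.3  21.1] size [67.4 83.3] longaxis deg 177.0
blue 20 [308.3  91.8] [(86, 110, 125, 159), (87, 110, 121, 160), (88, 110, 120, 163), (89, 110, 115, 155), (90, 112, 87, 120), (91, 110, 95, 126), (92, 110, 112, 150), (93, 111, 116, 154), (94, 110, 117, 155), (95, 110, 117, 153)]
blue 0 [280.3  91.8] [(86, 110, 127, 159), (87, 109, 123, 160), (88, 110, 124, 162), (89, 110, 118, 153), (90, 111, 92, 117), (91, 111, 97, 126), (92, 110, 118, 149), (93, 110, 120, 155), (94, 110, 120, 155), (95, 110, 121, 156)]
blue -20 [252.3  91.8] [(86, 109, 134, 158), (87, 109, 131, 162), (88, 109, 130, 163), (89, 110, 122, 152), (90, 111, 95, 116), (91, 111, 103, 126), (92, 110, 118, 149), (93, 110, 124, 154), (94, 110, 126, 154), (95, 110, 124, 152)]
yellow 20 [ 43.1 133.2] [(128, 21, 206, 213), (129, 21, 205, 215), (130, 21, 203, 204), (131, 21, 189, 142), (132, 21, 183, 134), (133, 21, 200, 195), (134, 22, 205, 215), (135, 22, 204, 214), (136, 22, 207, 213), (137, 21, 207, 214)]
yellow 0 [ 16.3 134.8] [(129, 22, 207, 209), (130, 22, 208, 208), (131, 21, 207, 211), (132, 22, 206, 210), (133, 21, 200, 196), (134, 21, 194, 170), (135, 21, 200, 193), (136, 21, 207, 207), (137, 21, 207, 208), (138, 21, 207, 208)]
```

View pics/w26z.png

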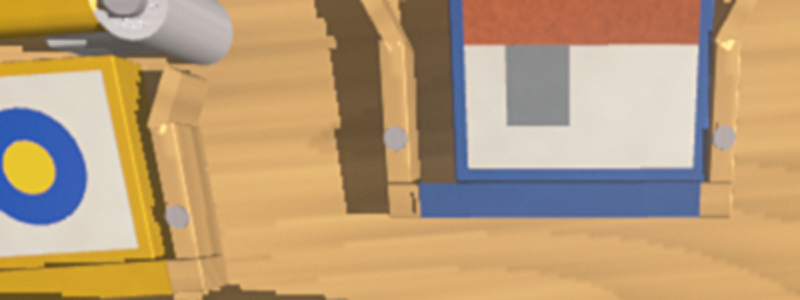

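Hairline only (under 1 mm) on both fences. All clear, so I hand in.

>>> {"api": "servo_tool", "payload": {
  "deltas": [
    {"dp":[0,0,-40],"roll":0},
    {"dp":[0,0,-80],"roll":0},
    {"dp":[0,0,-80],"roll":0},
    {"dp":[0,0,-80],"roll":0}
  ]
}}

```text
time_s: 47.15
eef_pos: [0.7527, 0.1925, 0.246]
ee_rot: [0.003, 0.04, 0.999, 0.001]
contact_force: [-0.3, 0.1, -0.4]
width: 0.0857
```

```bash
python3 -c "
from cell import arm
print(arm.hand_in())"
```

```text
the job is handed in; nothing more can be done
None
```

The blue and yellow canvases are in their own jigs with the levers locked behind them. The red canvas was absent, so I only locked the red jig's lever. I handed the job in at about 47 s of the 210 s; the hand-in reports no verdict.

- **Method:** For each canvas I swung the lever open and gripped the canvas by its sides. I slid it along the table into the mouth, released it, pushed it to the fence with two fingers, and swung the lever to its stop.
- **Levers:** All three are within about 0.4° of parallel to their fences. Each was pushed until the force showed it was on its end stop.
- **Flushness:** After the first locking, an overhead check showed a gap of about 1.5 mm at the blue fence. I reopened that lever, pushed harder (17 N) and re-locked it. The last overhead picture shows only a hairline, under 1 mm, at both fences.
- **One view that disagreed:** The oblique view after re-locking still showed a dark line at the blue fence. The overhead view shows nothing beyond the hairline, so I take the line to be mostly the fence face standing 2 mm above the canvas.
- **Other things on the table:** The robot did not go near the jar, cup, eraser, pots or turquoise panel, and the last pictures show them where they were. I checked those by eye, not by measurement. I saw no sign of a canvas being knocked aside.

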